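# Clamp a heel lift with the torque-limiting handle

## Robot

A 6-joint arm with a two-finger parallel gripper is mounted at the origin on a cart in front of the work surface, level with it; the furniture and walls round the work are solid. World frame = base frame: x ahead of the robot, y to its left, z up, the work surface at z = 0. Lengths are in mm, angles in rad, forces in N, time in s.
With the tool pointing down it reaches from about 275 to 750 mm from the base axis. Payload 10.2 kg.
Tool frame: the origin (TCP) lies between the finger pads; the fingertips stand 17 mm ahead of it and the grasp point (between the pads) lies 2 mm behind it; y points along the fingers, x is the direction in which the jaws open and shut, and the axes are right-handed (so a half turn about y gives the same grasp; the last joint's range is limited). The gripper opens to 85 mm and grips with 20 to 120 N. Pads are 22 mm wide; open, the fingers measure 114 mm over their backs; the gripper's body (76 mm by 85 mm) begins 54 mm behind the grasp point. The pads swing forward as they close: fully open they stand 13 mm farther back than shut.
Start: joints at [1.107, 0.313, 1.498, -0, 1.331, -0.223], TCP at [125.214, 509.855, 248.294] pointing down, gripper open.
Joint ranges: [-2.94, 2.94], [-0.97, 2.17], [0.19, 2.56], [-1.23, 4.37], [0.02, 3.11], [-2.88, 2.88]. Speed limits (rad/s): [2.39, 2.39, 3.01, 3.14, 3.14, 3.14].

## Interface

Orientations are given as a unit quaternion [w, x, y, z].
In Python, from rig import ctrl gives the robot as it stands.
- The arm moves only by the tool jog_arm, never from a script. Its argument "targets" is a list of rows, each an object with "offset": the shift along the tool's x, y, z in m, a list of three; "yaw": the turn about the tool's y in rad. In form: [{"offset": [dx, dy, dz], "yaw": yaw}, ...]. A call has 1 to 12 rows; each row is the pose to reach, as a shift and turn from the pose measured when the call began, along the tool's axes at that moment; what a row does not reach only later rows make up. A row lasts 1/12 s, in which the tool goes at most 41.7 mm and 7.16 degrees, less where a joint would pass 70% of its speed; a pose out of reach is approached as far as the arm can. A call with a gripper value outside its range is refused whole. "fingers" is the finger opening in m, from 0 to 0.0854, set as the call begins (left out, the last holds). The fingers move at their own pace and stop on an object; "grip_force" is the grip in N (left out, the last holds). Time passes only in rows, so rows that repeat a pose let the fingers close. It gives the time, the measured TCP pose, the force and the opening at its end, in the units of the state.
- ctrl.sense(): the state, without advancing time (a new reading comes with each control period).
- ctrl.capture(name): name is "side" or "top" or "wrist"; returns a dict with "img" (420x560x3 uint8, red, green, blue), "intrinsics" (3x3 intrinsics, pixels), "T" (4x4, takes a point from camera to world coordinates); the wrist camera has in their place "mount" (4x4, takes a point from camera to tool coordinates, whose origin is the TCP and whose axes are the tool frame's). Camera axes: x right, y up, looking along -z (the intrinsics and any distortion apply to the point x, -y, -z); pixel columns grow to the right and rows downward; lengths in mm; the calibration is good to about 2 mm. A picture is of the moment at which its call begins: read the wrist's pose just before it. There is no depth.
- ctrl.finish_job(): hands the job in, once; it reports no verdict.
Trained networks look in the newest picture that a camera, given by its name, has taken for a name from the list of things; names that differ only in an ending like _2 or _b are one class to them, and where a whole thing is asked for, a point or a joint stands for the part that bears it (a point fixed in the world has none). Each returns a list of dicts, best first, with "score" (0 to 1); they miss things now and then, are a little off and sometimes report something else, mostly with a low value. They report only what shows in the picture. A call takes as long as a camera call. They do not tell look-alikes from the thing itself.
- ctrl.boxes_of(camera, target): "box" ([left, top, right, bottom] in pixels, round what is visible of it).
- ctrl.regions_of(camera, target): "region" (420x560 bool, what is visible of it) and "box" ([left, top, right, bottom] in pixels, round what is visible of it).
The state is a dict: "time_s": time; "joints": joint angles; "dq": joint speeds; "tau": joint torques, N m; "eef_pos": TCP position; "ee_rot": TCP orientation; "force": force on the tool from outside, world axes, zero at the start; "wrist_torque": the same for the moment, N m; "grip_width": opening from 0.0 (shut) to 1.0 (fully open).
Only numpy, scipy, OpenCV 4.12 (cv2) and the standard library are available. Lean on these libraries where they do the work, as an engineer would, in place of code of your own. Each camera call takes 0.05 s, during which the arm holds its last target.

## Task

Gently push the heel lift along the base plate until it is fully home between the rails and against the back stop, under the clamp strap. Then turn the orange handle clockwise until its clutch slips, stop straight away, and leave the clamp tight, with the other things on the bench where they are.

Things in the scene. Friction and masses are not known exactly. Their poses are not given: they have to be found in the camera images.
- press: grey strap clamp fixed to the bench. Origin: underside of its base plate; x runs from its open mouth towards the handle, y left, z up. Plate in mm: x -140 to 110, y -60 to 60, top z = 15. A blue strap (26 wide, x -40 to 102, top below z = 58) with a round black pad at x = -28 hangs 1 to 5 mm clear above the lift's place and comes down 2 mm per rad of clockwise turn.
- home (a point): point on the base plate (15 mm over the bench) where the lift's origin is when fully home; axes as the press. Two steel side rails, 10 mm high, inner faces 79 mm apart, run 40 mm back from a steel back stop 33 mm beyond this point (+x); their front ends flare outward over another 22 mm. The near edge of the lift is then 33 mm before this point.
- lift: leather heel lift, a light brown D-shaped plate, 65 (x) by 69 (y) by 10 mm, about 30 g, loose on the base plate 57 to 67 mm in front of home, a few mm off line and askew by up to 0.08 rad. Origin: centre of its underside; axes nearly those of the press. Its straight edge faces the stop, its rounded edge (-x) the robot: push there, in the middle.
- handle_grip (a point): middle of the orange bar handle on its vertical turning axis (x = 60, y = 0 mm of the press), 86 mm over the bench; x along the bar, z up. Bar 56 long, 16 wide (pinch it across), 66 to 106 mm over the bench, on a black disc of diameter 47 with an aluminium collar of 64 below it (top at 59). Clockwise tightens; turning freely takes about 0.08 N m. Anticlockwise would loosen the clamp.
- blue_spool: spool of blue thread, diameter 40, 50 high, upright on the bench beside the clamp; leave alone. Origin: centre of underside.
- wax: yellow wax block 34 x 52 x 20 mm on the bench beside the clamp; leave alone. Origin: centre of underside.
- oil_can: brass oiler with a spout, diameter 58, 125 high, on the bench; leave alone. Origin: centre of underside.
- pin_tip (a point): tip of the 5 mm steel tell-tale pin in the handle's top, 109 mm over the bench. The screw jams after 0.9 to 2.5 rad clockwise, which nothing shows beforehand; from there the torque climbs (4 N m per rad of handle) to 0.5 N m, then the clutch slips at that torque and the handle turns on alone. The pin rises 0.5 mm per rad of slip; red marks on disc and collar part. Over 0.6 rad of slip is overrun.
Not all that is in view belongs to the job. There is more than one size of the lift; the job needs the smaller.

How it is judged:
By the outcome, as a careful person would: the job done as asked, in the order asked, and still so for the second after the job is handed in, with the robot touching nothing.
It also fails if it takes over 72 s, if anything falls off the work surface, if the arm or the gripper's body presses on something with over 40 N, if the wrist force passes 120 N, or if a joint passes its speed limit or range.

## Working session

There is one attempt and no reset: what is moved stays moved. The work goes in short steps, Python scripts to look and compute and a tool call to move; the robot and the scene stay as the last step left them, time stands still between calls to the robot, and variables do not carry over. Pictures are saved under pics/ and viewed, and the job is handed in when it is done.

Besides the shell and the picture viewer there is one more tool, called after ">>>" as a command line: name --argument value ..., lists and objects as JSON in quotes. jog_arm: Moves the arm, as the interface text tells. Its arguments: {"type":"object","properties":{"targets":{"type":"array"},"fingers":{"type":"number"},"grip_force":{"type":"number"}},"required":["targets"]}

```bash
ls; mkdir -p pics; python3 - <<'E'
from rig import ctrl
import cv2
s=ctrl.sense();print(s)
for n in ["side","top","wrist"]:
    c=ctrl.capture(n);cv2.imwrite(f"pics/{n}0.png",c["img"][:,:,::-1]);print(n,c["intrinsics"],c.get("T",c.get("mount")),[k for k in c])
    for t in ["press","lift","handle_grip","blue_spool","wax","oil_can"]:
        print(n,t,[(b["box"],round(b["score"],2)) for b in ctrl.boxes_of(n,t)])
print(ctrl.sense()["time_s"])
E
```

```text
pics
{'time_s': 0.0, 'joints': array([ 1.10660536e+00,  3.13440067e-01,  1.49846393e+00, -3.01535588e-06,
        1.33101410e+00, -2.23423725e-01]), 'dq': array([-0.00075828, -0.00060485, -0.00312481,  0.00104936,  0.00020071,
       -0.00016996]), 'tau': array([ 1.91136336e-03, -4.12269795e+01, -2.59741724e+01, -1.22052952e-04,
        4.17128336e-03,  3.38313203e-05]), 'eef_pos': array([125.09533766, 509.62206793, 247.73004398]), 'ee_rot': array([-0.55622636,  0.55662878,  0.43591167, -0.43675811]), 'force': array([0.32613064, 0.01415242, 0.45884488]), 'wrist_torque': array([ 0.02986279, -0.015269  ,  0.00206582]), 'grip_width': 1.000753394363973}
side [[478.9918106    0.         283.60619859]
 [  0.         478.9918106  210.48960747]
 [  0.           0.           1.        ]] [[ 8.94215483e-01  1.67961028e-01 -4.14931035e-01  1.99218570e+02]
 [-4.47527997e-01  3.55875953e-01 -8.20409043e-01 -9.98637260e+02]
 [ 9.86723102e-03  9.19315723e-01  3.93397050e-01  4.22512050e+02]
 [ 0.00000000e+00  0.00000000e+00  0.00000000e+00  1.00000000e+00]] ['img', 'intrinsics', 'T']
side press [([
[... 1051 characters left out ...]
9.6, 279.9, 189.2], 0.91), ([190.2, 160.2, 261.8, 281.3], 0.28)]
top wax [([274.6, 227.4, 298.7, 248.3], 0.56)]
top oil_can [([297.4, 185.1, 322.3, 207.8], 0.76)]
wrist [[308.41069466   0.         286.07435292]
 [  0.         308.41069466 207.93195009]
 [  0.           0.           1.        ]] [[ 9.99999970e-01 -1.25575702e-04 -2.08921400e-04 -1.79372650e-01]
 [-1.68056473e-04  2.65645093e-01 -9.64070877e-01 -1.25182414e+02]
 [ 1.76562822e-04  9.64070884e-01  2.65645064e-01  6.82888688e+01]
 [ 0.00000000e+00  0.00000000e+00  0.00000000e+00  1.00000000e+00]] ['img', 'intrinsics', 'mount']
wrist press []
wrist lift []
wrist handle_grip []
wrist blue_spool []
wrist wax []
wrist oil_can []
1.05
```

View images.

```bash
python3 - <<'E'
import cv2
for n,(a,b,c,d) in {"side":(150,150,360,350),"top":(170,130,400,310)}.items():
    i=cv2.imread(f"pics/{n}0.png")[b:d,a:c]; s=800/max(i.shape[1],i.shape[0]*800/600); cv2.imwrite(f"pics/{n}0z.png",cv2.resize(i,None,fx=s,fy=s,interpolation=cv2.INTER_CUBIC));print(s)
E
```

```text
3.0
3.3333333333333335
```

View pics/side0.png

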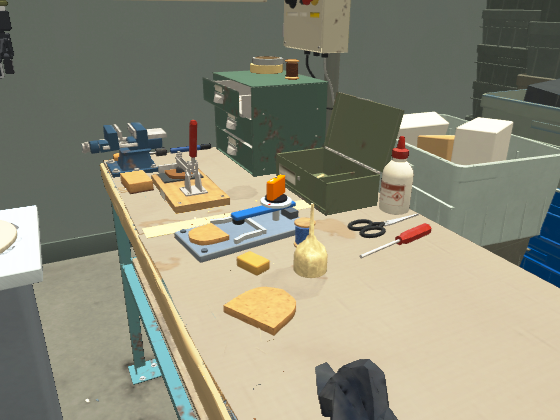

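View pics/top0.png

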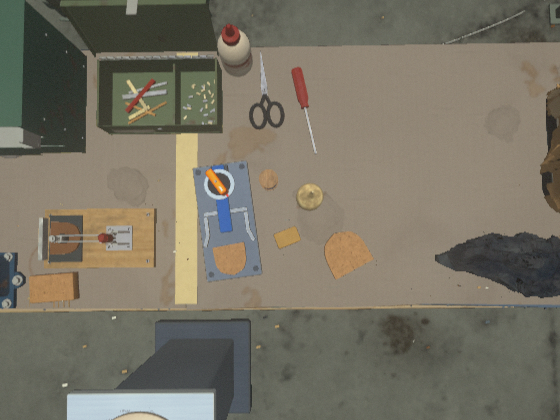

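```bash
ls pics
```

```text
side0.png
side0z.png
top0.png
top0z.png
wrist0.png
```

View pics/wrist0.png

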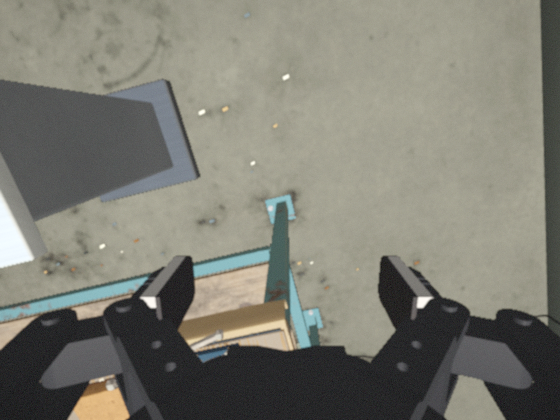

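View pics/top0z.png

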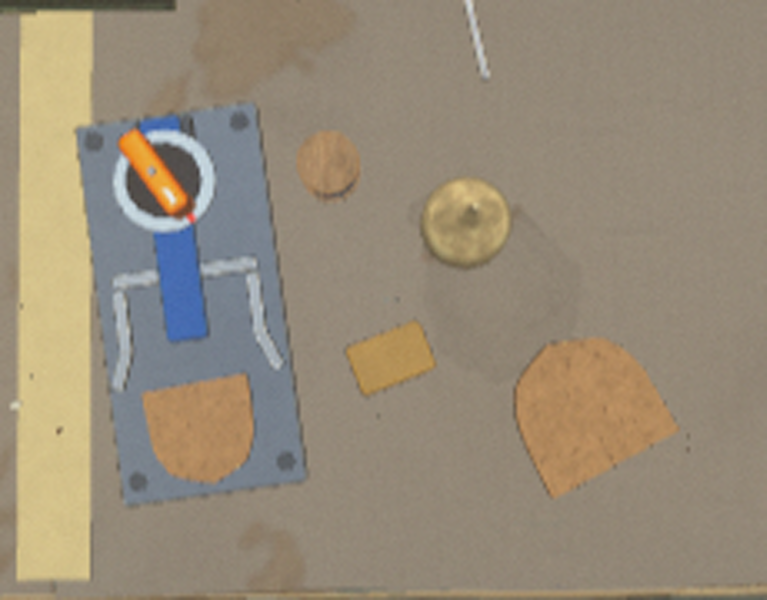

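View pics/side0z.png

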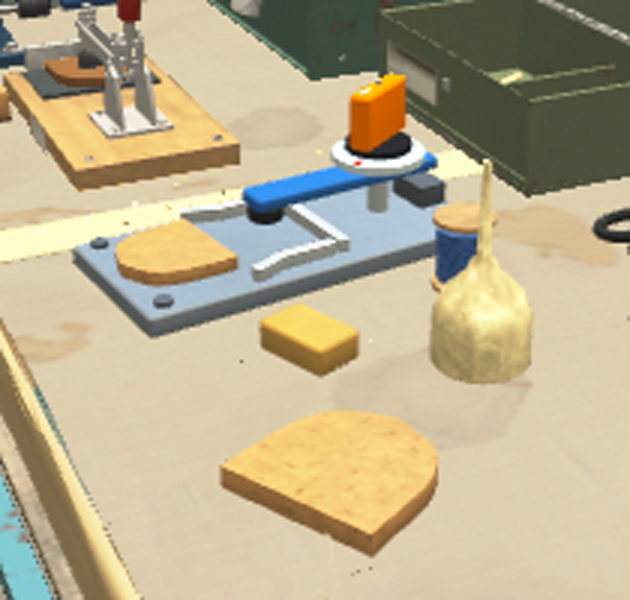

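```bash
cat > h.py <<'E'
import numpy as np, cv2
TOP_K=np.array([[431.61698637,0,280.44607942],[0,431.61698637,210.95131705],[0,0,1]])
TOP_T=np.array([[-1.00485304e-02,9.98199637e-01,-5.91313108e-02,4.84408609e+02],[-9.99896987e-01,-1.06365192e-02,-9.63743786e-03,-3.17949149e+02],[-1.02490383e-02,5.90283774e-02,9.98203691e-01,9.48802494e+02],[0,0,0,1]])
SIDE_K=np.array([[478.9918106,0,283.60619859],[0,478.9918106,210.48960747],[0,0,1]])
SIDE_T=np.array([[8.94215483e-01,1.67961028e-01,-4.14931035e-01,1.99218570e+02],[-4.47527997e-01,3.55875953e-01,-8.20409043e-01,-9.98637260e+02],[9.86723102e-03,9.19315723e-01,3.93397050e-01,4.22512050e+02],[0,0,0,1]])
def unproj(K,T,uv,z):
    uv=np.atleast_2d(uv).astype(float)
    d=np.c_[(uv[:,0]-K[0,2])/K[0,0],-(uv[:,1]-K[1,2])/K[1,1],-np.ones(len(uv))]@T[:3,:3].T
    o=T[:3,3]; return o+d*((z-o[2])/d[:,2])[:,None]
def proj(K,T,P):
    c=(np.atleast_2d(P)-T[:3,3])@T[:3,:3]
    return np.c_[K[0,0]*c[:,0]/-c[:,2]+K[0,2],K[1,1]*-c[:,1]/-c[:,2]+K[1,2]]
def fit2(src,dst):
    a=src.mean(0);b=dst.mean(0);U,S,V=np.linalg.svd((src-a).T@(dst-b));R=(U@V).T
    return R,b-R@a
E
python3 - <<'E'
from h import *
def z(p,s,o): return (np.array(p)+.5)/s-.5+np.array(o)
ct=z([(78,128),(257,103),(305,479),(128,504)],10/3,(170,130))
P=unproj(TOP_K,TOP_T,ct,15);print(P[:,:2])
M=np.array([(110,60),(110,-60),(-140,-60),(-140,60.)])
R,t=fit2(M,P[:,:2]);th=np.arctan2(R[1,0],R[0,0]);print("press",t,th,"res",P[:,:2]-(M@R.T+t))
hd=unproj(TOP_K,TOP_T,z([(153,172)],10/3,(170,130)),107)[0,:2];print("handle axis meas",hd,"pred",R@[60,0]+t)
# collar center top59
print("collar",unproj(TOP_K,TOP_T,z([(164,179.5)],10/3,(170,130)),59)[0,:2])
bar=unproj(TOP_K,TOP_T,z([(129,137),(180,207)],10/3,(170,130)),106)[:,:2];d=bar[1]-bar[0];print("bar",bar,np.arctan2(d[1],d[0]),np.linalg.norm(d))
L=unproj(TOP_K,TOP_T,z([(143,393),(248,375),(255,430),(148,430)],10/3,(170,130)),25)[:,:2];print("lift corners press",(L-t)@R)
print("lift rounded", (unproj(TOP_K,TOP_T,z([(209,484)],10/3,(170,130)),25)[:,:2]-t)@R)
print("rails", (unproj(TOP_K,TOP_T,z([(118,278),(255,262),(122,386),(279,368)],10/3,(170,130)),25)[:,:2]-t)@R)
zs=lambda p:z(p,3,(150,150))
print("side corners press",(unproj(SIDE_K,SIDE_T,zs([(75,255),(153,325)]),15)[:,:2]-t)@R)
E
```

```text
[[ 635.64826855 -118.93702528]
 [ 650.78375576 -236.44218322]
 [ 405.78240162 -266.09662478]
 [ 390.81176309 -151.7331429 ]]
press [ 535.63529323 -191.39884756] 0.12723612601937434 res [[-1.48424258 -1.01140249]
 [-1.57592723  0.51340737]
 [ 1.40181824  2.58224052]
 [ 1.65835157 -2.0842454 ]]
handle axis meas [ 594.09247344 -182.89641043] pred [ 595.15027714 -183.78526163]
collar [ 595.5699302  -182.05192935]
bar [[ 615.19544412 -168.55129998]
 [ 573.29821993 -198.64481907]] -2.5187098947780506 51.5848551988182
lift corners press [[ -69.12128924   37.31648322]
 [ -66.92298657  -30.94377986]
 [-102.31868897  -30.75403359]
 [ -92.97311364   37.15388108]]
lift rounded [[-132.32008114    2.89892977]]
rails [[  6.32630577  43.87206989]
 [  4.41742899 -44.9897722 ]
 [-62.84003324  50.10969793]
 [-65.20532449 -51.24016459]]
side corners press [[-144.65307533   45.07469854]
 [-142.05552339  -66.89266022]]
```

```bash
cat >> h.py <<'E'
from scipy.spatial.transform import Rotation as Ro
def tool(s):
    q=np.array(s["ee_rot"]);return Ro.from_quat(np.r_[q[1:],q[0]]).as_matrix()
PT=np.array([535.6,-191.4]);PTH=0.127
def p2w(p): c,s_=np.cos(PTH),np.sin(PTH);return np.array([[c,-s_],[s_,c]])@np.array(p)+PT
def w2p(p): c,s_=np.cos(PTH),np.sin(PTH);return np.array([[c,-s_],[s_,c]]).T@(np.array(p)-PT)
def off(s,target): return tool(s).T@(np.array(target)-s["eef_pos"])/1000
def st(s):
    R=tool(s);print("t",s["time_s"],"pos",s["eef_pos"].round(1),"press",w2p(s["eef_pos"][:2]).round(1),"q",s["joints"].round(3),"F",s["force"].round(1),"M",s["wrist_torque"].round(3),"w",round(s["grip_width"],3))
    print("tool x ang",np.arctan2(R[1,0],R[0,0]).round(3),"z ang",np.arctan2(R[1,2],R[0,2]).round(3),"y",R[:,1].round(3))
E
python3 - <<'E'
from h import *
from rig import ctrl
s=ctrl.sense();st(s)
print("push start world",p2w([-160,2]),"home contact",p2w([-70,2]))
print(off(s,[*p2w([-160,2]),200]))
E
```

```text
t 1.05 pos [125.2 509.9 248.3] press [-318.3  747.6] q [ 1.107  0.313  1.498 -0.     1.331 -0.223] F [-0.5  0.6 -0.6] M [-0.017  0.007  0.013] w 1.0
tool x ang 1.33 z ang 2.901 y [ 0.  0. -1.]
push start world [ 376.63526888 -209.68152782] home contact [ 465.9104389 -198.2822288]
[-0.63881083  0.04830567 -0.41578148]
```

```bash
python3 - <<'E'
from h import *
from rig import ctrl
s=ctrl.sense()
print(off(s,[400,200,290]).round(3),"then",off(s,[*p2w([-165,2]),290]).round(3))
E
```

```text
[-0.235 -0.042 -0.341] then [-0.641 -0.042 -0.411]
```

>>> jog_arm --targets '[{"offset": [-0.02, -0.02, -0.03], "yaw": -0.05}, {"offset": [-0.04, -0.042, -0.06], "yaw": -0.1}, {"offset": [-0.06, -0.042, -0.09], "yaw": -0.15}, {"offset": [-0.08, -0.042, -0.12], "yaw": -0.2}, {"offset": [-0.1, -0.042, -0.15], "yaw": -0.25}, {"offset": [-0.12, -0.042, -0.18], "yaw": -0.3}, {"offset": [-0.14, -0.042, -0.21], "yaw": -0.37}, {"offset": [-0.16, -0.042, -0.24], "yaw": -0.37}, {"offset": [-0.18, -0.042, -0.27], "yaw": -0.37}, {"offset": [-0.2, -0.042, -0.3], "yaw": -0.37}, {"offset": [-0.22, -0.042, -0.33], "yaw": -0.37}, {"offset": [-0.235, -0.042, -0.341], "yaw": -0.37}]' --fingers 0.0 --grip_force 40

```text
time_s: 2.05
eef_pos: [402.6, 197.9, 290.1]
ee_rot: [0.467, -0.468, -0.531, 0.531]
force: [-0.1, 0.6, -0.9]
grip_width: -0.001
```

```bash
python3 - <<'E'
from h import *
from rig import ctrl
s=ctrl.sense();st(s)
print(off(s,[*p2w([-165,2]),290]).round(3),off(s,[*p2w([-175,2]),120]).round(3))
E
```

```text
t 2.05 pos [402.6 197.9 290.1] press [-82.6 403. ] q [ 1.950e-01  1.120e-01  1.638e+00 -1.000e-03  1.392e+00 -1.503e+00] F [-0.1  0.6 -0.9] M [ 0.02  -0.021 -0.054] w -0.001
tool x ang 1.698 z ang -3.015 y [ 0.001 -0.001 -1.   ]
[-0.401  0.     0.082] [-0.401  0.17   0.092]
```

>>> jog_arm --targets '[{"offset": [-0.04, 0, 0.008]}, {"offset": [-0.08, 0, 0.016]}, {"offset": [-0.12, 0, 0.025]}, {"offset": [-0.16, 0, 0.033]}, {"offset": [-0.2, 0, 0.041]}, {"offset": [-0.24, 0, 0.05]}, {"offset": [-0.28, 0.02, 0.058]}, {"offset": [-0.32, 0.04, 0.066]}, {"offset": [-0.355, 0.06, 0.075]}, {"offset": [-0.385, 0.08, 0.085]}, {"offset": [-0.401, 0.1, 0.1]}, {"offset": [-0.401, 0.1, 0.1]}]'

```text
schema error: expected keys offset, yaw
```

```bash
python3 - <<'E'
from h import *
from rig import ctrl
s=ctrl.sense();st(s)
c=ctrl.capture("wrist");cv2.imwrite("pics/wrist1.png",c["img"][:,:,::-1])
print([(b["box"],b["score"]) for b in ctrl.boxes_of("wrist","lift")])
E
```

```text
t 2.05 pos [402.6 197.9 290.1] press [-82.6 403. ] q [ 1.950e-01  1.120e-01  1.638e+00 -1.000e-03  1.392e+00 -1.503e+00] F [-0.1  0.6 -0.9] M [ 0.02  -0.021 -0.054] w -0.001
tool x ang 1.698 z ang -3.015 y [ 0.001 -0.001 -1.   ]
[([1.8, 154.0, 10.9, 189.4], 0.53)]
```

View pics/wrist1.png

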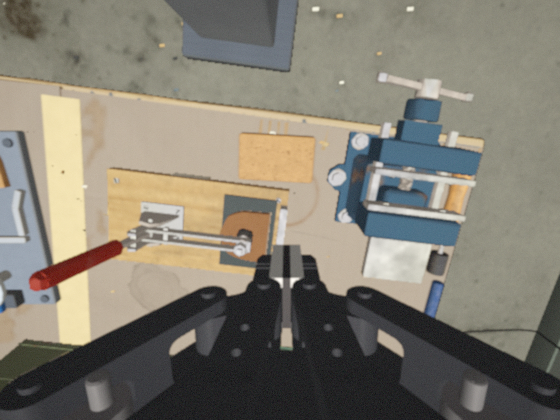

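>>> jog_arm --targets '[{"offset": [-0.04, 0, 0.008], "yaw": 0}, {"offset": [-0.08, 0, 0.016], "yaw": 0}, {"offset": [-0.12, 0, 0.025], "yaw": 0}, {"offset": [-0.16, 0, 0.033], "yaw": 0}, {"offset": [-0.2, 0, 0.041], "yaw": 0}, {"offset": [-0.24, 0, 0.05], "yaw": 0}, {"offset": [-0.28, 0, 0.058], "yaw": 0}, {"offset": [-0.32, 0.02, 0.066], "yaw": 0}, {"offset": [-0.355, 0.04, 0.075], "yaw": 0}, {"offset": [-0.385, 0.06, 0.085], "yaw": 0}, {"offset": [-0.401, 0.08, 0.092], "yaw": 0}, {"offset": [-0.401, 0.08, 0.092], "yaw": 0}]'

```text
time_s: 3.15
eef_pos: [358.8, -212.3, 207.2]
ee_rot: [0.47, -0.467, -0.529, 0.53]
force: [0.0, 0.8, -0.2]
grip_width: 0.001
```

```bash
python3 - <<'E'
from h import *
from rig import ctrl
s=ctrl.sense();st(s)
c=ctrl.capture("wrist");cv2.imwrite("pics/wrist2.png",c["img"][:,:,::-1])
np.savez("w2.npz",R=tool(s),p=s["eef_pos"],K=c["intrinsics"],M=c["mount"])
E
```

```text
t 3.15 pos [ 358.8 -212.3  207.2] press [-178.     1.7] q [-8.160e-01  1.170e-01  1.856e+00 -1.000e-03  1.173e+00 -2.509e+00] F [ 0.   0.8 -0.2] M [ 0.016  0.036 -0.013] w 0.001
tool x ang 1.693 z ang -3.019 y [-0.004  0.003 -1.   ]
```

View pics/wrist2.png

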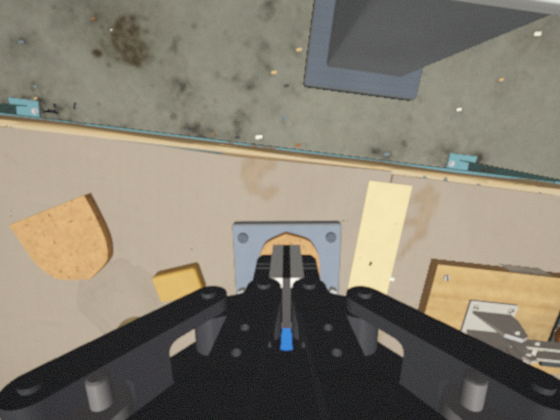

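```bash
cat >> h.py <<'E'
def wrT(R,p,M):
    T=np.eye(4);T[:3,:3]=R;T[:3,3]=p;return T@M
E
python3 - <<'E'
from h import *
d=np.load("w2.npz");T=wrT(d["R"],d["p"],d["M"])
i=cv2.imread("pics/wrist2.png")[200:300,210:360];cv2.imwrite("pics/wrist2z.png",cv2.resize(i,None,fx=5,fy=5,interpolation=cv2.INTER_CUBIC))
for uv,z in [((234.5,222),15),((340.5,222),15),((287.5,233.5),25),((243,238),15),((331,238),15)]:
    print(uv,w2p(unproj(d["K"],T,[uv],z)[0,:2]))
E
```

```text
(234.5, 222) [-144.12839084  -53.14607486]
(340.5, 222) [-143.43880281   61.38969344]
(287.5, 233.5) [-134.23821302    3.9585766 ]
(243, 238) [-125.687787    -44.73295015]
(331, 238) [-125.08347839   51.72792276]
```

View pics/wrist2z.png

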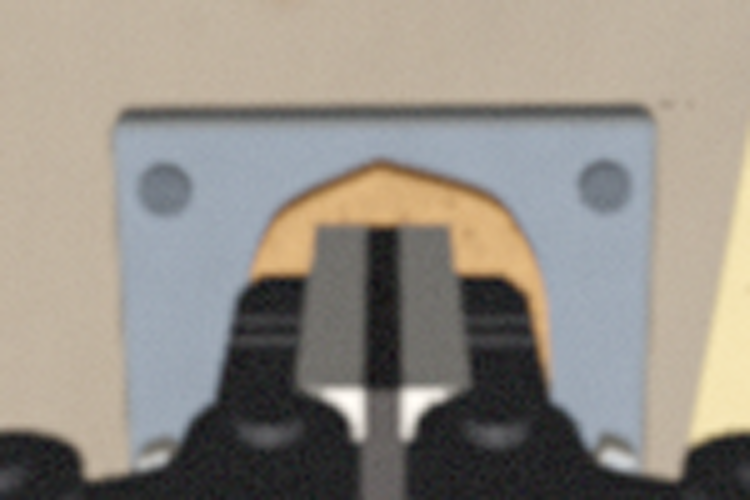

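>>> jog_arm --targets '[{"offset": [0.001, 0.035, -0.01], "yaw": 0}, {"offset": [0.001, 0.07, -0.013], "yaw": 0}, {"offset": [0.001, 0.105, -0.013], "yaw": 0}, {"offset": [0.001, 0.135, -0.013], "yaw": 0}, {"offset": [0.001, 0.155, -0.013], "yaw": 0}, {"offset": [0.001, 0.165, -0.013], "yaw": 0}, {"offset": [0.001, 0.171, -0.013], "yaw": 0}, {"offset": [0.001, 0.171, -0.013], "yaw": 0}, {"offset": [0.001, 0.171, -0.013], "yaw": 0}]'

```text
time_s: 3.95
eef_pos: [372.9, -208.0, 39.0]
ee_rot: [-0.469, 0.467, 0.53, -0.53]
force: [-0.1, -0.4, -0.2]
grip_width: 0.004
```

```bash
python3 - <<'E'
from h import *
from rig import ctrl
s=ctrl.sense();st(s)
c=ctrl.capture("wrist");cv2.imwrite("pics/wrist3.png",c["img"][:,:,::-1])
E
```

```text
t 3.95 pos [ 372.9 -208.    39. ] press [-163.5    4.1] q [-0.785  0.42   2.003 -0.     0.721 -2.48 ] F [-0.1 -0.4 -0.2] M [ 0.036 -0.006  0.033] w 0.004
tool x ang 1.695 z ang -3.017 y [-0.001  0.001 -1.   ]
```

View pics/wrist3.png

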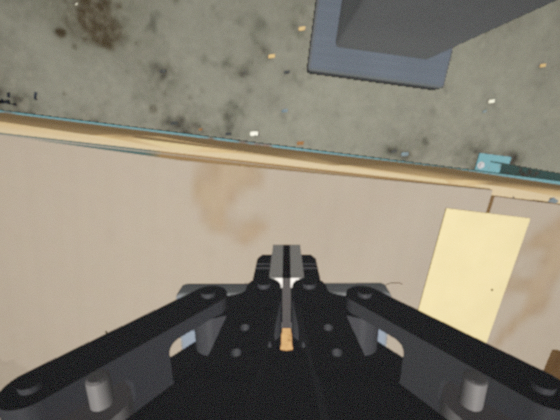

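>>> jog_arm --targets '[{"offset": [-0.0015, 0.002, -0.005], "yaw": 0}, {"offset": [-0.0015, 0.002, -0.01], "yaw": 0}, {"offset": [-0.0015, 0.002, -0.014], "yaw": 0}, {"offset": [-0.0015, 0.002, -0.018], "yaw": 0}, {"offset": [-0.0015, 0.002, -0.022], "yaw": 0}, {"offset": [-0.0015, 0.002, -0.026], "yaw": 0}, {"offset": [-0.0015, 0.002, -0.03], "yaw": 0}, {"offset": [-0.0015, 0.002, -0.034], "yaw": 0}, {"offset": [-0.0015, 0.002, -0.038], "yaw": 0}, {"offset": [-0.0015, 0.002, -0.042], "yaw": 0}, {"offset": [-0.0015, 0.002, -0.046], "yaw": 0}, {"offset": [-0.0015, 0.002, -0.05], "yaw": 0}]'

```text
time_s: 5.0
eef_pos: [423.0, -203.6, 37.1]
ee_rot: [0.469, -0.468, -0.53, 0.53]
force: [-0.6, -0.5, 0.1]
grip_width: 0.0
```

```bash
python3 - <<'E'
from h import *
from rig import ctrl
s=ctrl.sense();st(s)
for n,(a,b,c_,d) in {"side":(160,160,320,280),"top":(180,150,290,290)}.items():
    c=ctrl.capture(n)
    i=c["img"][b:d,a:c_,::-1];cv2.imwrite(f"pics/{n}4.png",cv2.resize(i,None,fx=4,fy=4,interpolation=cv2.INTER_CUBIC))
E
```

```text
t 5.0 pos [ 423.  -203.6   37.1] press [-113.2    2.2] q [-0.699  0.491  1.882 -0.     0.77  -2.393] F [-0.6 -0.5  0.1] M [-0.042  0.022  0.005] w 0.0
tool x ang 1.695 z ang -3.018 y [-0.001  0.001 -1.   ]
```

View pics/side4.png

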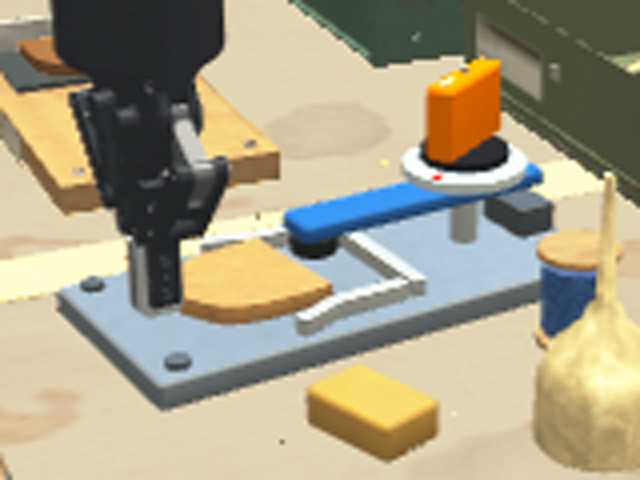

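View pics/top4.png

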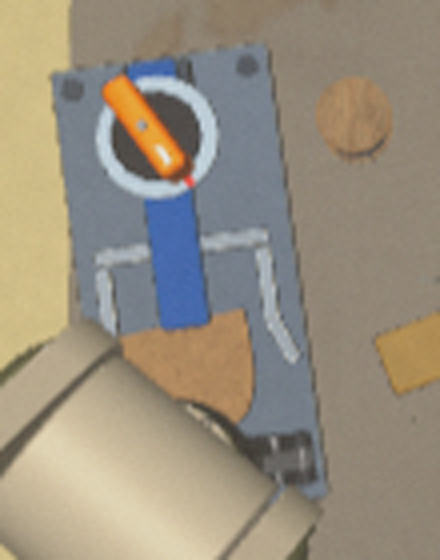

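>>> jog_arm --targets '[{"offset": [0.0005, 0, -0.004], "yaw": 0}, {"offset": [0.0005, 0, -0.008], "yaw": 0}, {"offset": [0.0005, 0, -0.012], "yaw": 0}, {"offset": [0.0005, 0, -0.015], "yaw": 0}, {"offset": [0.0005, 0, -0.018], "yaw": 0}, {"offset": [0.0005, 0, -0.021], "yaw": 0}, {"offset": [0.0005, 0, -0.023], "yaw": 0}, {"offset": [0.0005, 0, -0.024], "yaw": 0}]'

```text
time_s: 5.77
eef_pos: [447.3, -200.1, 37.1]
ee_rot: [-0.468, 0.468, 0.53, -0.53]
force: [0.1, -0.7, -0.4]
grip_width: -0.004
```

```bash
cat > look.py <<'E'
import sys
from h import *
from rig import ctrl
s=ctrl.sense();st(s)
k=sys.argv[1]
for n,(a,b,c_,d) in {"side":(160,160,320,280),"top":(180,150,290,290)}.items():
    c=ctrl.capture(n);cv2.imwrite(f"pics/{n}{k}full.png",c["img"][:,:,::-1])
    i=c["img"][b:d,a:c_,::-1];cv2.imwrite(f"pics/{n}{k}.png",cv2.resize(i,None,fx=4,fy=4,interpolation=cv2.INTER_CUBIC))
E
python3 look.py 5
```

```text
t 5.7667 pos [ 447.3 -200.1   37.1] press [-88.7   2.6] q [-0.66   0.524  1.822  0.     0.796 -2.356] F [ 0.1 -0.7 -0.4] M [-0.017  0.025 -0.044] w -0.004
tool x ang 1.695 z ang -3.017 y [-0.     0.001 -1.   ]
```

View pics/side5.png

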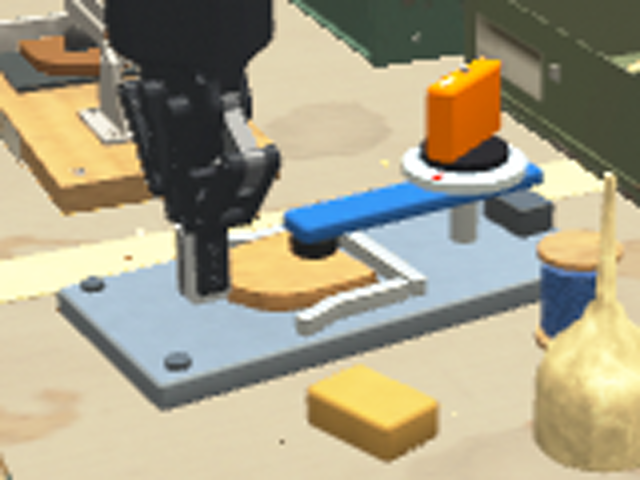

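View pics/top5.png

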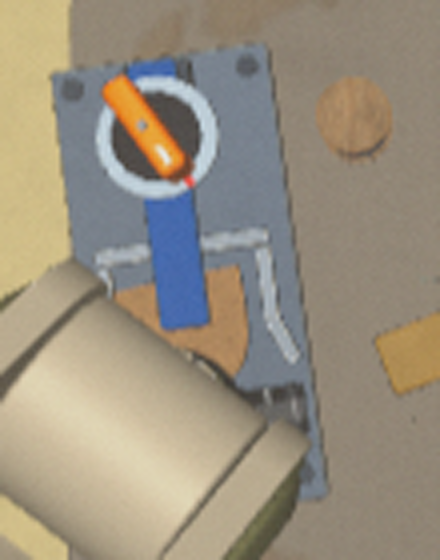

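>>> jog_arm --targets '[{"offset": [0, 0, -0.002], "yaw": 0}, {"offset": [0, 0, -0.004], "yaw": 0}, {"offset": [0, 0, -0.006], "yaw": 0}, {"offset": [0, 0, -0.007], "yaw": 0}, {"offset": [0, 0, -0.008], "yaw": 0}]'

```text
time_s: 6.28
eef_pos: [455.2, -199.1, 37.0]
ee_rot: [-0.468, 0.468, 0.53, -0.53]
force: [0.7, 0.6, -0.0]
grip_width: 0.002
```

>>> jog_arm --targets '[{"offset": [0, 0, -0.001], "yaw": 0}, {"offset": [0, 0, -0.002], "yaw": 0}]'

```text
time_s: 6.45
eef_pos: [457.1, -198.7, 37.0]
ee_rot: [0.468, -0.468, -0.53, 0.53]
force: [-2.5, 0.2, 0.3]
grip_width: -0.002
```

>>> jog_arm --targets '[{"offset": [0, 0, -0.001], "yaw": 0}, {"offset": [0, 0, -0.0015], "yaw": 0}]'

```text
time_s: 6.62
eef_pos: [457.8, -198.2, 36.8]
ee_rot: [0.469, -0.466, -0.53, 0.531]
force: [-7.6, 0.9, 4.1]
grip_width: 0.003
```

```bash
python3 look.py 6
```

```text
t 6.6167 pos [ 457.8 -198.2   36.8] press [-78.    3.1] q [-6.440e-01  5.400e-01  1.793e+00 -1.000e-03  8.120e-01 -2.339e+00] F [-7.6  0.9  4.1] M [0.061 1.267 0.041] w 0.003
tool x ang 1.696 z ang -3.017 y [-0.003  0.002 -1.   ]
```

View pics/top6.png

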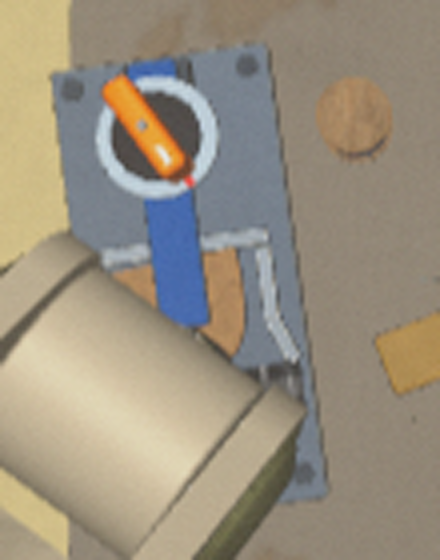

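View pics/side6.png

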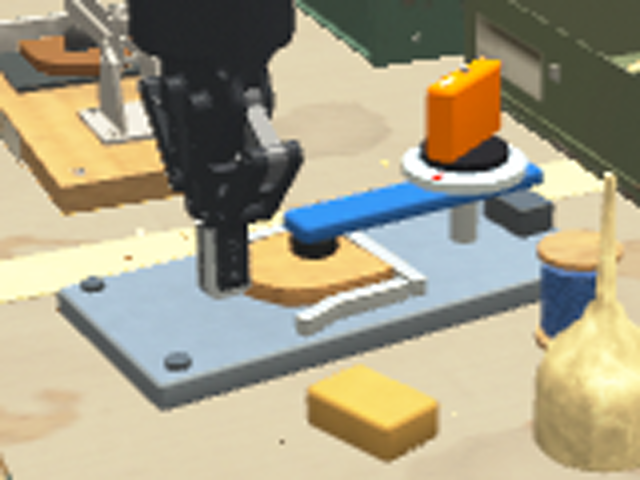

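>>> jog_arm --targets '[{"offset": [0, 0, 0.003], "yaw": 0}, {"offset": [0, 0, 0.01], "yaw": 0}, {"offset": [0, 0, 0.025], "yaw": 0}, {"offset": [0, -0.02, 0.05], "yaw": 0}, {"offset": [0, -0.06, 0.07], "yaw": 0}, {"offset": [0, -0.1, 0.09], "yaw": 0}, {"offset": [0, -0.14, 0.11], "yaw": 0}, {"offset": [0, -0.16, 0.12], "yaw": 0}, {"offset": [0, -0.16, 0.12], "yaw": 0}]' --fingers 0.05

```text
time_s: 7.47
eef_pos: [338.9, -215.1, 202.1]
ee_rot: [0.466, -0.47, -0.529, 0.531]
force: [0.1, 0.1, 0.7]
grip_width: 0.582
```

```bash
python3 look.py 7; python3 - <<'E'
from h import *
from rig import ctrl
s=ctrl.sense();c=ctrl.capture("wrist");cv2.imwrite("pics/wrist7.png",c["img"][:,:,::-1])
np.savez("w7.npz",R=tool(s),p=s["eef_pos"],K=c["intrinsics"],M=c["mount"])
E
```

```text
t 7.4667 pos [ 338.9 -215.1  202.1] press [-198.2    1.4] q [-8.590e-01  8.200e-02  1.910e+00 -2.000e-03  1.143e+00 -2.552e+00] F [0.1 0.1 0.7] M [ 0.016 -0.025 -0.056] w 0.582
tool x ang 1.694 z ang -3.018 y [ 0.003 -0.006 -1.   ]
```

View pics/top7.png

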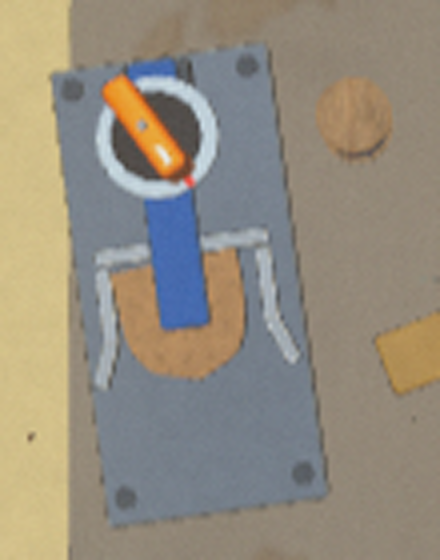

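View pics/side7.png

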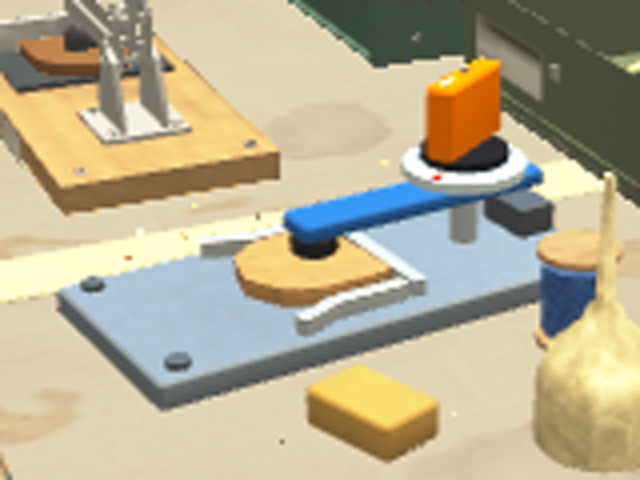

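View pics/wrist7.png

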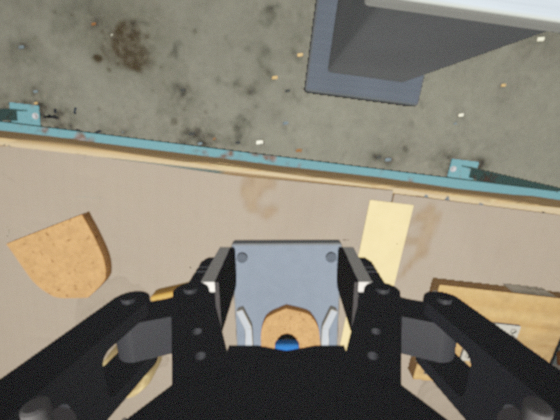

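```bash
python3 - <<'E'
import cv2
i=cv2.imread("pics/top7full.png")[200:250,200:260];cv2.imwrite("pics/t7z.png",cv2.resize(i,None,fx=12,fy=12,interpolation=cv2.INTER_CUBIC))
i=cv2.imread("pics/side7full.png")[210:245,205:275];cv2.imwrite("pics/s7z.png",cv2.resize(i,None,fx=11,fy=11,interpolation=cv2.INTER_CUBIC))
E
```

```text
(no output)
```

View pics/t7z.png

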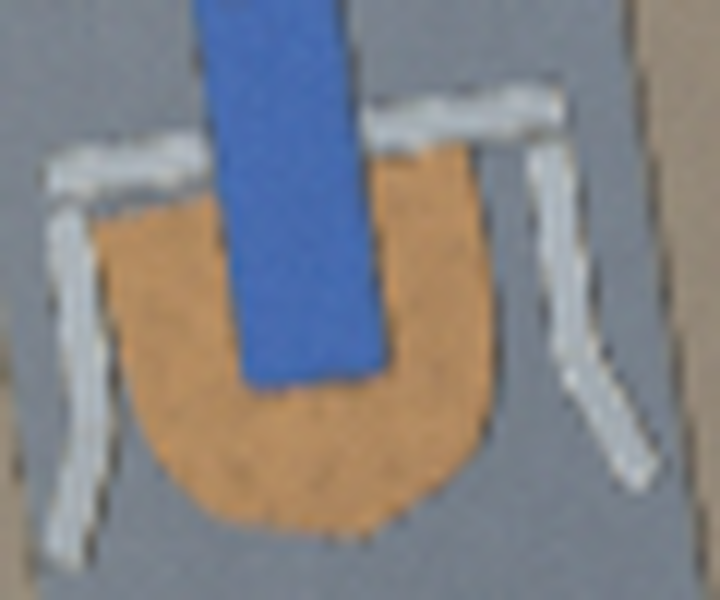

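View pics/s7z.png

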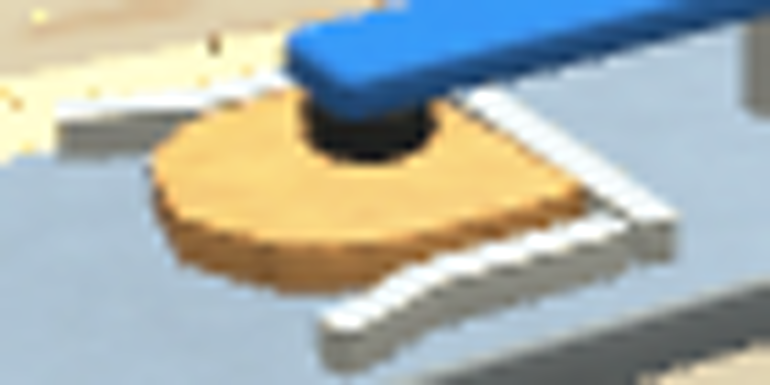

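```bash
python3 - <<'E'
from h import *
z=lambda p:(np.array(p)+.5)/12-.5+np.array((200,200))
def f(p,h): return w2p(unproj(TOP_K,TOP_T,z([p]),h)[0,:2]).round(1)
for n,p,h in [("Lc",(92,222),25),("Rc",(470,147),25),("apex",(345,535),25),("railL in back",(93,225),25),("railL in bend",(110,415),25),("railR in back",(532,160),25),("railR in bend",(556,345),25),("stop low edge L",(130,195),25),("stopR",(390,152),25),("stopR2",(540,133),25),("left curve",(125,355),25),("left2",(160,455),25),("right",(495,330),25),("right2",(485,430),25)]:print(n,f(p,h))
E
```

```text
Lc [-4.9 40.6]
Rc [ -0.9 -28.2]
apex [-66.5   3. ]
railL in back [-5.5 40.5]
railL in bend [-39.6  41.8]
railR in back [ -4.7 -38.8]
railR in bend [-38.1 -38.7]
stop low edge L [-1.1 33.3]
stopR [  0.2 -13.8]
stopR2 [ -0.1 -40.9]
left curve [-29.3  37.8]
left2 [-47.8  33.9]
right [-33.9 -28.3]
right2 [-51.4 -24.2]
```

>>> jog_arm --targets '[{"offset": [0.001, 0.035, -0.03], "yaw": 0}, {"offset": [0.001, 0.07, -0.06], "yaw": 0}, {"offset": [0.001, 0.105, -0.078], "yaw": 0}, {"offset": [0.001, 0.13, -0.078], "yaw": 0}, {"offset": [0.001, 0.15, -0.078], "yaw": 0}, {"offset": [0.001, 0.16, -0.078], "yaw": 0}, {"offset": [0.001, 0.167, -0.078], "yaw": 0}, {"offset": [0.001, 0.167, -0.078], "yaw": 0}, {"offset": [0.001, 0.167, -0.078], "yaw": 0}]' --fingers 0.04

```text
time_s: 8.37
eef_pos: [415.3, -201.5, 30.4]
ee_rot: [0.47, -0.466, -0.53, 0.53]
force: [-6.4, 7.5, 16.7]
grip_width: 0.467
```

```bash
python3 look.py 8;python3 - <<'E'
import cv2
i=cv2.imread("pics/side8full.png")[190:250,170:270];cv2.imwrite("pics/s8z.png",cv2.resize(i,None,fx=8,fy=8,interpolation=cv2.INTER_CUBIC))
E
```

```text
t 8.3667 pos [ 415.3 -201.5   30.4] press [-120.6    5.2] q [-7.060e-01  4.930e-01  1.905e+00 -1.000e-03  7.490e-01 -2.401e+00] F [-6.4  7.5 16.7] M [ 0.931  0.937 -0.091] w 0.467
tool x ang 1.695 z ang -3.017 y [-0.005  0.003 -1.   ]
```

View pics/s8z.png

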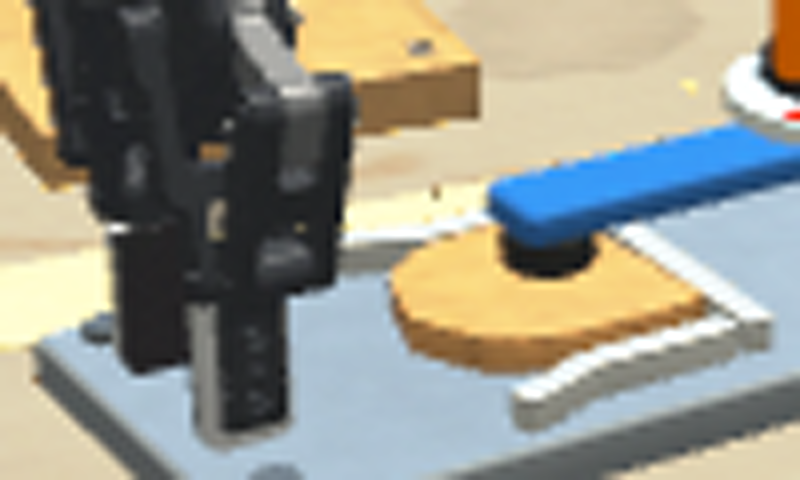

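>>> jog_arm --targets '[{"offset": [0, -0.005, 0], "yaw": 0}, {"offset": [-0.0035, -0.005, 0], "yaw": 0}, {"offset": [-0.0035, -0.005, 0], "yaw": 0}, {"offset": [-0.0035, -0.005, -0.01], "yaw": 0}, {"offset": [-0.0035, -0.005, -0.02], "yaw": 0}, {"offset": [-0.0035, -0.005, -0.025], "yaw": 0}, {"offset": [-0.0035, -0.005, -0.025], "yaw": 0}]'

```text
time_s: 9.05
eef_pos: [441.9, -201.8, 35.2]
ee_rot: [0.469, -0.466, -0.53, 0.53]
force: [0.1, 0.6, 0.3]
grip_width: 0.466
```

```bash
python3 look.py 9
```

```text
t 9.05 pos [ 441.9 -201.8   35.2] press [-94.3   1.6] q [-0.67   0.522  1.833 -0.     0.792 -2.366] F [0.1 0.6 0.3] M [ 0.015  0.008 -0.01 ] w 0.466
tool x ang 1.696 z ang -3.016 y [-0.004  0.003 -1.   ]
```

View pics/side9.png

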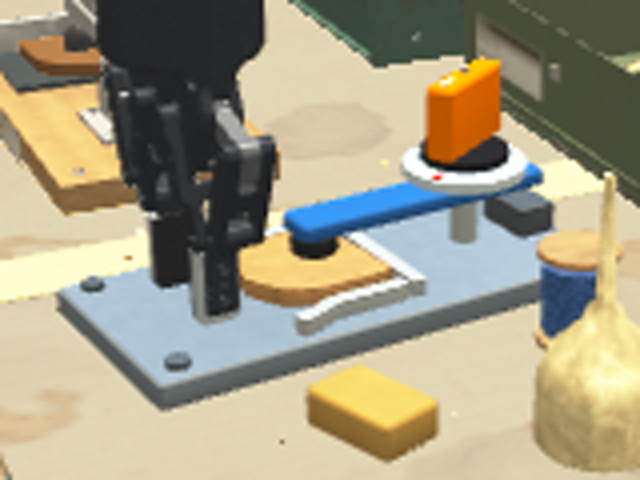

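>>> jog_arm --targets '[{"offset": [0, 0, -0.004], "yaw": 0}, {"offset": [0, 0, -0.008], "yaw": 0}, {"offset": [0, 0, -0.012], "yaw": 0}, {"offset": [0, 0, -0.014], "yaw": 0}, {"offset": [0, 0, -0.016], "yaw": 0}]'

```text
time_s: 9.57
eef_pos: [456.9, -199.6, 35.0]
ee_rot: [0.47, -0.466, -0.53, 0.53]
force: [-0.8, -0.2, -1.1]
grip_width: 0.467
```

>>> jog_arm --targets '[{"offset": [0, 0, -0.001], "yaw": 0}, {"offset": [0, 0, -0.002], "yaw": 0}]'

```text
time_s: 9.73
eef_pos: [459.0, -199.3, 35.0]
ee_rot: [0.47, -0.466, -0.53, 0.53]
force: [0.4, 0.7, -0.2]
grip_width: 0.469
```

>>> jog_arm --targets '[{"offset": [0, 0, -0.001], "yaw": 0}, {"offset": [0, 0, -0.002], "yaw": 0}]'

```text
time_s: 9.9
eef_pos: [461.0, -199.0, 35.0]
ee_rot: [0.47, -0.466, -0.53, 0.53]
force: [-1.1, -0.4, 0.6]
grip_width: 0.466
```

>>> jog_arm --targets '[{"offset": [0, 0, -0.001], "yaw": 0}, {"offset": [0, 0, -0.002], "yaw": 0}]'

```text
time_s: 10.07
eef_pos: [463.1, -198.8, 35.0]
ee_rot: [0.47, -0.466, -0.53, 0.53]
force: [-1.1, -0.4, 0.2]
grip_width: 0.469
```

>>> jog_arm --targets '[{"offset": [0, 0, -0.001], "yaw": 0}, {"offset": [0, 0, -0.002], "yaw": 0}]'

```text
time_s: 10.23
eef_pos: [465.1, -198.5, 34.9]
ee_rot: [0.47, -0.465, -0.53, 0.53]
force: [-0.8, 0.3, -0.0]
grip_width: 0.468
```

>>> jog_arm --targets '[{"offset": [0, 0, -0.001], "yaw": 0}, {"offset": [0, 0, -0.002], "yaw": 0}]'

```text
time_s: 10.4
eef_pos: [467.0, -198.2, 34.9]
ee_rot: [0.47, -0.465, -0.53, 0.531]
force: [-2.6, -0.2, 0.7]
grip_width: 0.467
```

```bash
python3 look.py 10;python3 - <<'E'
import cv2
i=cv2.imread("pics/top10full.png")[200:250,200:260];cv2.imwrite("pics/t10z.png",cv2.resize(i,None,fx=12,fy=12,interpolation=cv2.INTER_CUBIC))
i=cv2.imread("pics/side10full.png")[190:250,190:280];cv2.imwrite("pics/s10z.png",cv2.resize(i,None,fx=8,fy=8,interpolation=cv2.INTER_CUBIC))
E
```

```text
t 10.4 pos [ 467.  -198.2   34.9] press [-68.9   2. ] q [-0.633  0.558  1.767 -0.     0.824 -2.329] F [-2.6 -0.2  0.7] M [0.096 0.481 0.005] w 0.467
tool x ang 1.696 z ang -3.016 y [-0.006  0.004 -1.   ]
```

View pics/s10z.png

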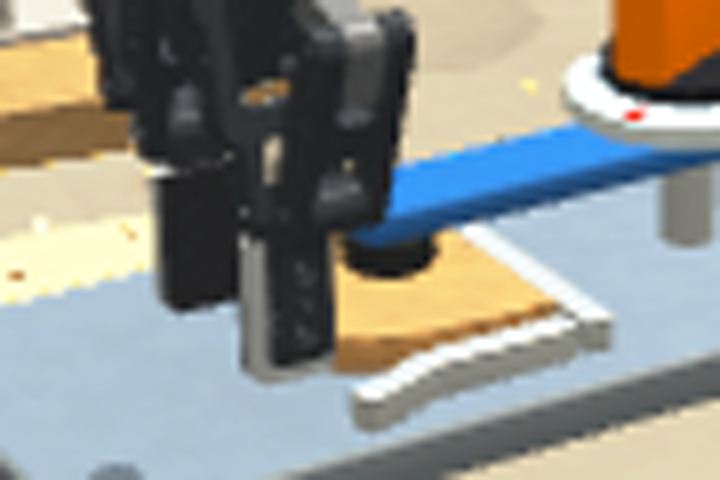

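View pics/t10z.png

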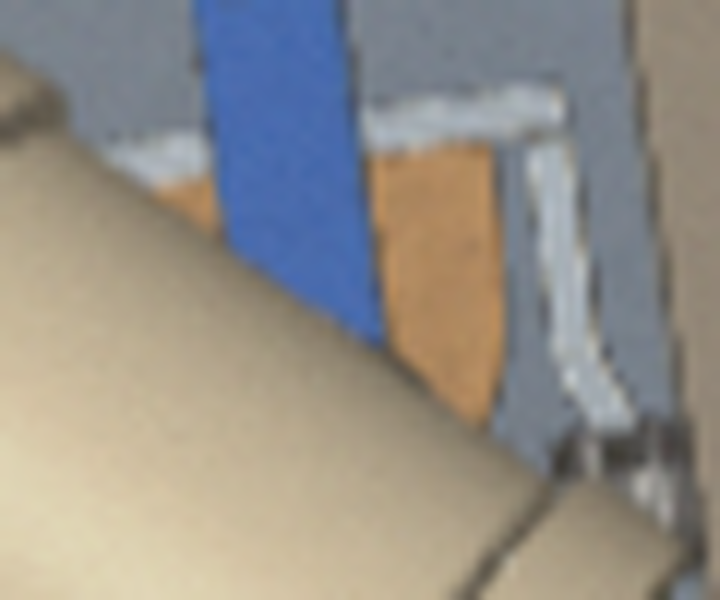

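>>> jog_arm --targets '[{"offset": [0, 0, -0.001], "yaw": 0}, {"offset": [0, 0, -0.0015], "yaw": 0}]'

```text
time_s: 10.67
eef_pos: [467.5, -197.9, 34.6]
ee_rot: [0.471, -0.464, -0.53, 0.531]
force: [-7.4, -1.8, 3.5]
grip_width: 0.469
```

>>> jog_arm --targets '[{"offset": [0, 0, 0.003], "yaw": 0}, {"offset": [0, 0, 0.01], "yaw": 0}, {"offset": [0, 0, 0.025], "yaw": 0}, {"offset": [0, -0.02, 0.05], "yaw": 0}, {"offset": [0, -0.06, 0.07], "yaw": 0}, {"offset": [0, -0.1, 0.08], "yaw": 0}, {"offset": [0, -0.13, 0.08], "yaw": 0}, {"offset": [0, -0.13, 0.08], "yaw": 0}]'

```text
time_s: 11.33
eef_pos: [390.5, -210.4, 171.1]
ee_rot: [0.467, -0.468, -0.53, 0.531]
force: [0.1, -0.5, -0.1]
grip_width: 0.466
```

```bash
python3 look.py 11;python3 - <<'E'
import cv2
i=cv2.imread("pics/top11full.png")[200:250,200:260];cv2.imwrite("pics/t11z.png",cv2.resize(i,None,fx=12,fy=12,interpolation=cv2.INTER_CUBIC))
i=cv2.imread("pics/side11full.png")[165:250,190:300];cv2.imwrite("pics/s11z.png",cv2.resize(i,None,fx=7,fy=7,interpolation=cv2.INTER_CUBIC))
E
```

```text
t 11.3333 pos [ 390.5 -210.4  171.1] press [-146.3   -0.5] q [-7.580e-01  2.170e-01  1.840e+00 -2.000e-03  1.082e+00 -2.453e+00] F [ 0.1 -0.5 -0.1] M [-0.035 -0.037  0.011] w 0.466
tool x ang 1.696 z ang -3.016 y [ 0.    -0.003 -1.   ]
```

View pics/s11z.png

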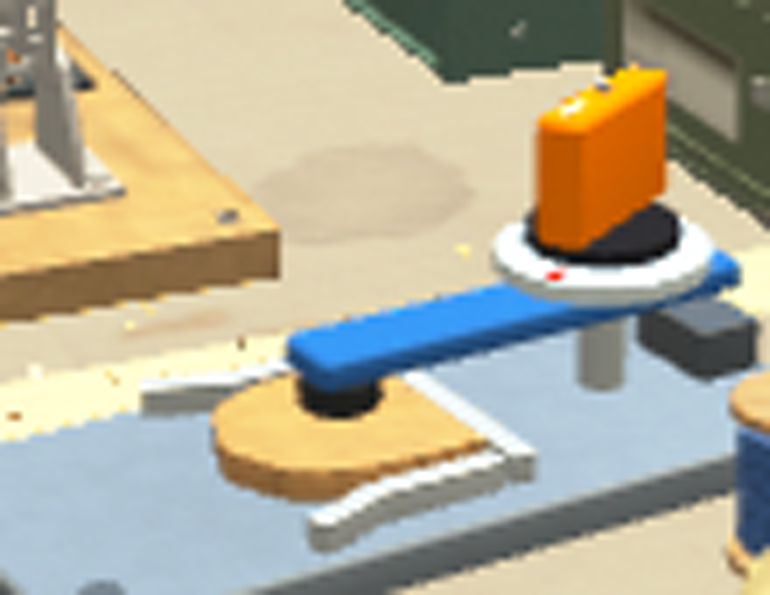

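View pics/t11z.png

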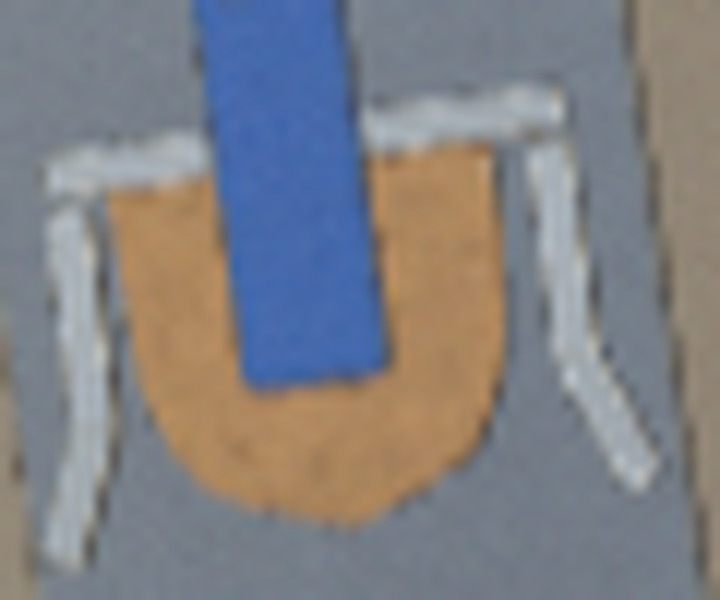

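```bash
python3 - <<'E'
from h import *
i=cv2.imread("pics/top11full.png")
hsv=cv2.cvtColor(i,cv2.COLOR_BGR2HSV)
m=((hsv[...,0]>5)&(hsv[...,0]<22)&(hsv[...,1]>200)&(hsv[...,2]>150)).astype(np.uint8)
m[:, :195]=0;m[:,245:]=0;m[:160]=0;m[205:]=0
ys,xs=np.nonzero(m);print(len(xs))
P=unproj(TOP_K,TOP_T,np.c_[xs,ys],106)[:,:2]
rc=cv2.minAreaRect(P.astype(np.float32));print(rc)
c=P.mean(0);u,s_,v=np.linalg.svd(P-c);print(c,np.arctan2(v[0,1],v[0,0])%np.pi)
z=i[160:205,195:245];cv2.imwrite("pics/hz.png",cv2.resize(z,None,fx=12,fy=12,interpolation=cv2.INTER_CUBIC))
# side
i=cv2.imread("pics/side11full.png");hsv=cv2.cvtColor(i,cv2.COLOR_BGR2HSV)
E
```

```text
92
((594.793701171875, -182.67210388183594), (51.968074798583984, 14.144491195678711), 35.66763687133789)
[ 597.726056   -180.21277345] 0.708591072109936
```

View pics/hz.png

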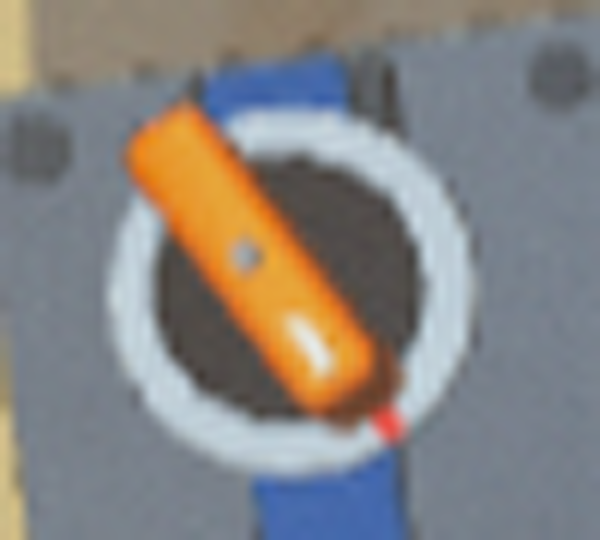

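```bash
python3 - <<'E'
from h import *
from rig import ctrl
s=ctrl.sense();print(off(s,[595,-182.7,185]).round(4))
E
```

```text
[ 2.000e-04 -2.010e-02 -2.073e-01]
```

>>> jog_arm --targets '[{"offset": [0, -0.014, -0.005], "yaw": -0.05}, {"offset": [0, -0.014, -0.03], "yaw": -0.1}, {"offset": [0, -0.014, -0.06], "yaw": -0.15}, {"offset": [0, -0.014, -0.09], "yaw": -0.2}, {"offset": [0, -0.014, -0.12], "yaw": -0.25}, {"offset": [0, -0.014, -0.15], "yaw": -0.3}, {"offset": [0, -0.014, -0.175], "yaw": -0.35}, {"offset": [0, -0.014, -0.19], "yaw": -0.4}, {"offset": [0, -0.014, -0.2], "yaw": -0.45}, {"offset": [0, -0.014, -0.207], "yaw": -0.499}, {"offset": [0, -0.014, -0.207], "yaw": -0.499}, {"offset": [0, -0.014, -0.207], "yaw": -0.499}]' --fingers 0.065

```text
time_s: 12.43
eef_pos: [594.3, -182.6, 177.2]
ee_rot: [0.326, -0.319, -0.629, 0.629]
force: [-0.0, -0.4, 0.4]
grip_width: 0.76
```

```bash
python3 look.py 12;python3 - <<'E'
from h import *
from rig import ctrl
s=ctrl.sense();print(off(s,[595,-182.7,92]).round(4))
c=ctrl.capture("wrist");cv2.imwrite("pics/wrist12.png",c["img"][:,:,::-1])
np.savez("w12.npz",R=tool(s),p=s["eef_pos"],K=c["intrinsics"],M=c["mount"])
E
```

```text
t 12.4333 pos [ 594.3 -182.6  177.2] press [59.3  1.3] q [-0.486  0.587  1.274 -0.     1.29  -2.68 ] F [-0.  -0.4  0.4] M [-0.012  0.023  0.012] w 0.76
tool x ang 2.194 z ang -2.518 y [-0.008  0.004 -1.   ]
[-0.0009  0.0861 -0.0012]
```

View pics/wrist12.png

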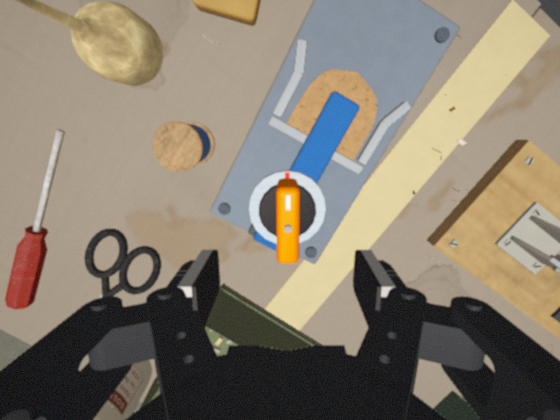

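View pics/side12.png

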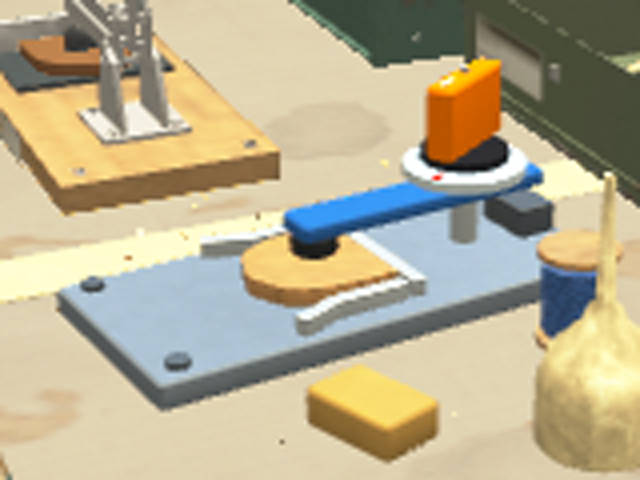

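```bash
python3 - <<'E'
from h import *
d=np.load("w12.npz");T=wrT(d["R"],d["p"],d["M"])
print(unproj(d["K"],T,[(287.7,228.5)],108),unproj(d["K"],T,[(287.5,208.5)],59))
E
```

```text
[[ 592.6272607  -181.19318265  108.        ]] [[ 591.9817648  -181.10027606   59.        ]]
```

>>> jog_arm --targets '[{"offset": [0, 0.02, 0], "yaw": 0}, {"offset": [0, 0.04, 0], "yaw": 0}, {"offset": [0, 0.055, 0], "yaw": 0}, {"offset": [0, 0.068, -0.0005], "yaw": 0}, {"offset": [0, 0.076, -0.0005], "yaw": 0}, {"offset": [0, 0.081, -0.0005], "yaw": 0}, {"offset": [0, 0.083, -0.0005], "yaw": 0}, {"offset": [0, 0.083, -0.0005], "yaw": 0}]'

```text
time_s: 13.25
eef_pos: [594.0, -182.6, 95.6]
ee_rot: [0.325, -0.32, -0.629, 0.629]
force: [-0.7, -0.4, 0.7]
grip_width: 0.76
```

```bash
python3 look.py 13
```

```text
t 13.25 pos [ 594.  -182.6   95.6] press [59.1  1.4] q [-4.860e-01  6.720e-01  1.358e+00 -1.000e-03  1.119e+00 -2.680e+00] F [-0.7 -0.4  0.7] M [-0.008 -0.034 -0.031] w 0.76
tool x ang 2.194 z ang -2.518 y [-0.007  0.003 -1.   ]
```

View pics/side13.png

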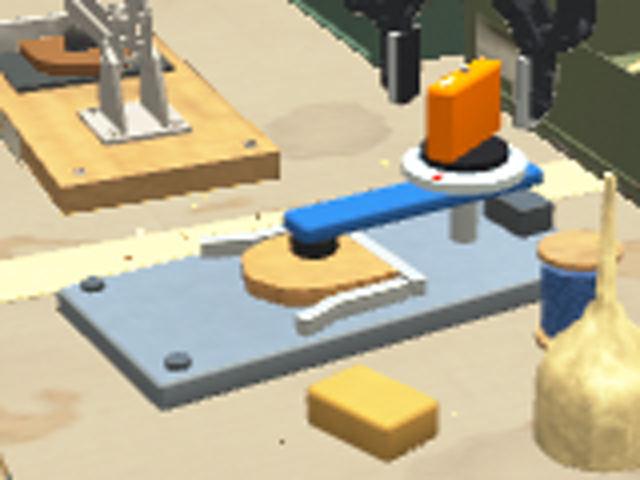

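>>> jog_arm --targets '[{"offset": [0, 0.005, 0], "yaw": 0}, {"offset": [0, 0.005, 0], "yaw": 0}, {"offset": [0, 0.005, 0], "yaw": 0}, {"offset": [0, 0.005, 0], "yaw": 0}, {"offset": [0, 0.005, 0], "yaw": 0}, {"offset": [0, 0.005, 0], "yaw": 0}, {"offset": [0, 0.005, 0], "yaw": 0}, {"offset": [0, 0.005, 0], "yaw": 0}]' --fingers 0.0 --grip_force 60

```text
time_s: 14.02
eef_pos: [593.9, -182.0, 91.6]
ee_rot: [0.325, -0.32, -0.629, 0.629]
force: [-3.0, 3.8, 4.9]
grip_width: 0.179
```

```bash
python3 look.py 14
```

```text
t 14.0167 pos [ 593.9 -182.    91.6] press [59.1  1.9] q [-0.486  0.676  1.362 -0.     1.112 -2.68 ] F [-3.   3.8  4.9] M [ 0.564  0.639 -0.039] w 0.179
tool x ang 2.194 z ang -2.518 y [-0.007  0.003 -1.   ]
```

View pics/side14.png

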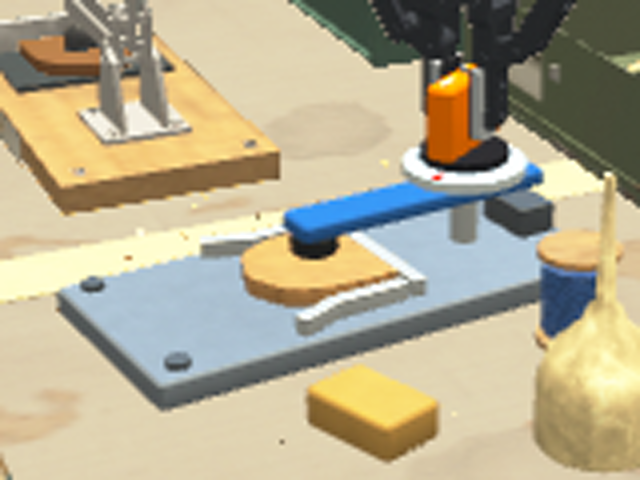

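>>> jog_arm --targets '[{"offset": [0.0005, 0, 0], "yaw": 0.08}, {"offset": [0.0008, 0, 0], "yaw": 0.16}, {"offset": [0.0008, 0, 0], "yaw": 0.24}, {"offset": [0.0008, 0, 0], "yaw": 0.32}, {"offset": [0.0008, 0, 0], "yaw": 0.4}]'

```text
time_s: 14.53
eef_pos: [593.6, -181.7, 91.7]
ee_rot: [0.445, -0.44, -0.551, 0.552]
force: [-0.5, -0.5, -0.4]
grip_width: 0.176
```

```bash
python3 look.py 15
```

```text
t 14.5333 pos [ 593.6 -181.7   91.7] press [58.8  2.3] q [-4.850e-01  6.750e-01  1.364e+00 -1.000e-03  1.110e+00 -2.275e+00] F [-0.5 -0.5 -0.4] M [-0.205 -0.018  0.064] w 0.176
tool x ang 1.79 z ang -2.922 y [-0.006  0.003 -1.   ]
```

View pics/side15.png

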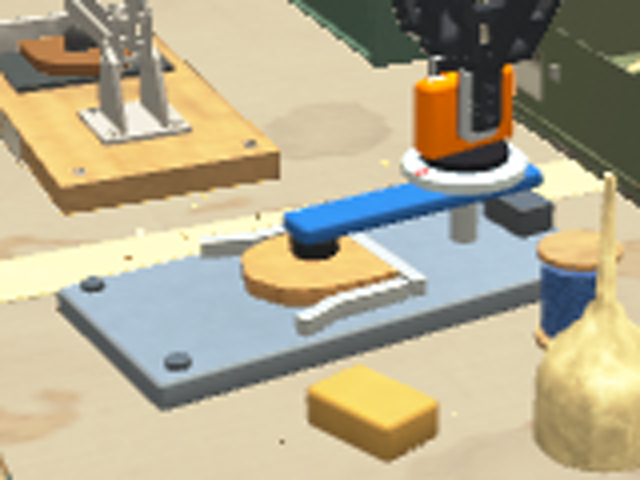

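>>> jog_arm --targets '[{"offset": [0, 0, 0], "yaw": 0.08}, {"offset": [0, 0, 0], "yaw": 0.16}, {"offset": [0, 0, 0], "yaw": 0.24}, {"offset": [0, 0, 0], "yaw": 0.32}, {"offset": [0, 0, 0], "yaw": 0.4}]'

```text
time_s: 15.05
eef_pos: [593.5, -181.5, 91.6]
ee_rot: [0.545, -0.54, -0.452, 0.455]
force: [-0.6, 0.9, 0.2]
grip_width: 0.176
```

```bash
cat > st.py <<'E'
from h import *
from rig import ctrl
s=ctrl.sense();st(s)
E
python3 st.py
```

```text
t 15.05 pos [ 593.5 -181.5   91.6] press [58.7  2.5] q [-0.485  0.675  1.364 -0.     1.11  -1.878] F [-0.6  0.9  0.2] M [0.029 0.101 0.074] w 0.176
tool x ang 1.393 z ang 2.963 y [-0.007  0.003 -1.   ]
```

Now steps of 0.12 rad with torque readings.

>>> jog_arm --targets '[{"offset": [0, 0, 0], "yaw": 0.06}, {"offset": [0, 0, 0], "yaw": 0.12}]'

```text
time_s: 15.22
eef_pos: [593.5, -181.4, 91.7]
ee_rot: [0.571, -0.566, -0.419, 0.421]
force: [-0.5, 0.4, 0.6]
grip_width: 0.179
```

```bash
python3 st.py
```

```text
t 15.2167 pos [ 593.5 -181.4   91.7] press [58.7  2.5] q [-0.485  0.675  1.364 -0.     1.11  -1.758] F [-0.5  0.4  0.6] M [0.015 0.073 0.027] w 0.179
tool x ang 1.273 z ang 2.844 y [-0.007  0.003 -1.   ]
```

>>> jog_arm --targets '[{"offset": [0, 0, 0], "yaw": 0.06}, {"offset": [0, 0, 0], "yaw": 0.12}]'

```text
time_s: 15.38
eef_pos: [593.5, -181.4, 91.6]
ee_rot: [0.595, -0.591, -0.384, 0.387]
force: [-0.5, 0.1, -0.0]
grip_width: 0.176
```

```bash
python3 st.py
```

```text
t 15.3833 pos [ 593.5 -181.4   91.6] press [58.7  2.6] q [-0.485  0.675  1.364 -0.     1.11  -1.638] F [-0.5  0.1 -0. ] M [0.016 0.032 0.08 ] w 0.176
tool x ang 1.153 z ang 2.724 y [-0.007  0.003 -1.   ]
```

>>> jog_arm --targets '[{"offset": [0, 0, 0], "yaw": 0.06}, {"offset": [0, 0, 0], "yaw": 0.12}]'

```text
time_s: 15.55
eef_pos: [593.5, -181.3, 91.7]
ee_rot: [0.617, -0.613, -0.348, 0.351]
force: [0.1, 0.4, -0.5]
grip_width: 0.178
```

```bash
python3 st.py
```

```text
t 15.55 pos [ 593.5 -181.3   91.7] press [58.7  2.7] q [-0.485  0.675  1.364 -0.     1.11  -1.518] F [ 0.1  0.4 -0.5] M [-0.015  0.051  0.102] w 0.178
tool x ang 1.033 z ang 2.604 y [-0.007  0.003 -1.   ]
```

>>> jog_arm --targets '[{"offset": [0, 0, 0], "yaw": 0.06}, {"offset": [0, 0, 0], "yaw": 0.12}]'

```text
time_s: 15.72
eef_pos: [593.5, -181.2, 91.7]
ee_rot: [0.637, -0.633, -0.31, 0.313]
force: [-0.6, 0.3, 0.6]
grip_width: 0.179
```

```bash
python3 st.py
```

```text
t 15.7167 pos [ 593.5 -181.2   91.7] press [58.7  2.8] q [-0.485  0.675  1.364 -0.     1.111 -1.398] F [-0.6  0.3  0.6] M [0.058 0.002 0.061] w 0.179
tool x ang 0.913 z ang 2.484 y [-0.007  0.003 -1.   ]
```

>>> jog_arm --targets '[{"offset": [0, 0, 0], "yaw": 0.06}, {"offset": [0, 0, 0], "yaw": 0.12}]'

```text
time_s: 15.88
eef_pos: [593.5, -181.1, 91.7]
ee_rot: [0.654, -0.65, -0.271, 0.275]
force: [-0.6, 0.5, 0.0]
grip_width: 0.175
```

```bash
python3 st.py
```

```text
t 15.8833 pos [ 593.5 -181.1   91.7] press [58.8  2.8] q [-0.485  0.675  1.364 -0.     1.111 -1.278] F [-0.6  0.5  0. ] M [ 0.039 -0.021  0.065] w 0.175
tool x ang 0.793 z ang 2.364 y [-0.007  0.003 -1.   ]
```

>>> jog_arm --targets '[{"offset": [0, 0, 0], "yaw": 0.06}, {"offset": [0, 0, 0], "yaw": 0.12}]'

```text
time_s: 16.05
eef_pos: [593.6, -181.1, 91.7]
ee_rot: [0.669, -0.665, -0.232, 0.236]
force: [0.5, 0.0, 0.2]
grip_width: 0.177
```

```bash
python3 st.py
```

```text
t 16.05 pos [ 593.6 -181.1   91.7] press [58.8  2.9] q [-0.485  0.675  1.364 -0.     1.11  -1.158] F [0.5 0.  0.2] M [-0.003 -0.045  0.1  ] w 0.177
tool x ang 0.674 z ang 2.244 y [-0.007  0.003 -1.   ]
```

>>> jog_arm --targets '[{"offset": [0, 0, 0], "yaw": 0.06}, {"offset": [0, 0, 0], "yaw": 0.12}]'

```text
time_s: 16.22
eef_pos: [593.6, -181.0, 91.7]
ee_rot: [0.682, -0.678, -0.191, 0.195]
force: [0.8, 0.1, 0.5]
grip_width: 0.178
```

```bash
python3 st.py
```

```text
t 16.2167 pos [ 593.6 -181.    91.7] press [58.9  2.9] q [-0.484  0.675  1.364 -0.     1.11  -1.038] F [0.8 0.1 0.5] M [ 0.035 -0.004  0.092] w 0.178
tool x ang 0.554 z ang 2.124 y [-0.007  0.003 -1.   ]
```

Total 1.64 rad, no jam yet.

>>> jog_arm --targets '[{"offset": [0, 0, 0], "yaw": 0.06}, {"offset": [0, 0, 0], "yaw": 0.12}]'

```text
time_s: 16.38
eef_pos: [593.7, -181.0, 91.7]
ee_rot: [0.692, -0.689, -0.15, 0.154]
force: [-0.4, 0.8, -1.3]
grip_width: 0.177
```

```bash
python3 st.py
```

```text
t 16.3833 pos [ 593.7 -181.    91.7] press [58.9  3. ] q [-0.484  0.675  1.364 -0.     1.11  -0.918] F [-0.4  0.8 -1.3] M [ 0.011 -0.013  0.123] w 0.177
tool x ang 0.434 z ang 2.005 y [-0.007  0.003 -1.   ]
```

>>> jog_arm --targets '[{"offset": [0, 0, 0], "yaw": 0.06}, {"offset": [0, 0, 0], "yaw": 0.12}]'

```text
time_s: 16.55
eef_pos: [593.7, -180.9, 91.7]
ee_rot: [0.7, -0.697, -0.109, 0.113]
force: [0.3, 0.4, 0.1]
grip_width: 0.179
```

```bash
python3 look.py 16
```

```text
t 16.55 pos [ 593.7 -180.9   91.7] press [59.   3.1] q [-0.484  0.675  1.364  0.     1.11  -0.798] F [0.3 0.4 0.1] M [ 0.016 -0.008  0.043] w 0.179
tool x ang 0.314 z ang 1.885 y [-0.006  0.003 -1.   ]
```

View pics/side16.png

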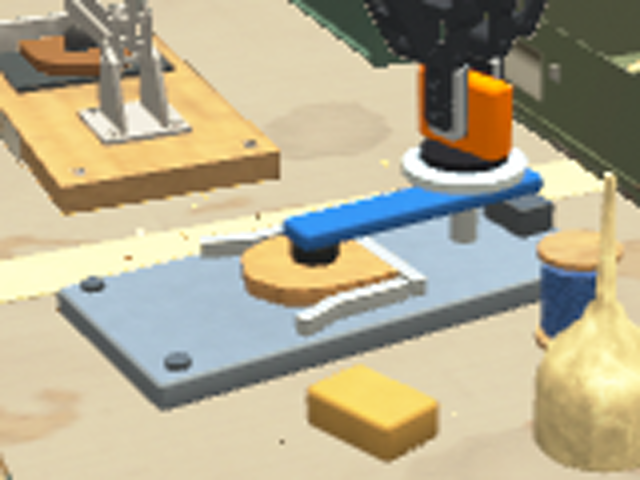

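>>> jog_arm --targets '[{"offset": [0, 0, 0], "yaw": 0.06}, {"offset": [0, 0, 0], "yaw": 0.12}]'

```text
time_s: 16.82
eef_pos: [593.7, -180.8, 91.6]
ee_rot: [0.705, -0.702, -0.067, 0.072]
force: [0.1, -0.2, -1.1]
grip_width: 0.176
```

```bash
python3 st.py
```

```text
t 16.8167 pos [ 593.7 -180.8   91.6] press [59.   3.1] q [-0.484  0.675  1.364  0.     1.11  -0.681] F [ 0.1 -0.2 -1.1] M [ 0.019 -0.057  0.061] w 0.176
tool x ang 0.197 z ang 1.768 y [-0.006  0.004 -1.   ]
```

>>> jog_arm --targets '[{"offset": [0, 0, 0], "yaw": 0.06}, {"offset": [0, 0, 0], "yaw": 0.12}]'

```text
time_s: 16.98
eef_pos: [593.8, -180.8, 91.7]
ee_rot: [0.708, -0.705, -0.026, 0.03]
force: [-0.4, 0.4, -1.0]
grip_width: 0.179
```

```bash
python3 st.py
```

```text
t 16.9833 pos [ 593.8 -180.8   91.7] press [59.1  3.1] q [-0.484  0.675  1.364  0.     1.11  -0.563] F [-0.4  0.4 -1. ] M [ 0.074 -0.066  0.023] w 0.179
tool x ang 0.078 z ang 1.649 y [-0.006  0.003 -1.   ]
```

Total 2.12.

>>> jog_arm --targets '[{"offset": [0, 0, 0], "yaw": 0.06}, {"offset": [0, 0, 0], "yaw": 0.12}]'

```text
time_s: 17.15
eef_pos: [593.9, -180.8, 91.7]
ee_rot: [0.708, -0.706, 0.016, -0.012]
force: [1.0, 0.0, -0.2]
grip_width: 0.181
```

```bash
python3 st.py
```

```text
t 17.15 pos [ 593.9 -180.8   91.7] press [59.1  3.1] q [-0.484  0.675  1.364  0.     1.11  -0.444] F [ 1.   0.  -0.2] M [ 0.048 -0.064  0.115] w 0.181
tool x ang -0.04 z ang 1.53 y [-0.006  0.004 -1.   ]
```

>>> jog_arm --targets '[{"offset": [0, 0, 0], "yaw": 0.06}, {"offset": [0, 0, 0], "yaw": 0.12}]'

```text
time_s: 17.32
eef_pos: [594.0, -180.8, 91.7]
ee_rot: [0.706, -0.704, 0.058, -0.054]
force: [-0.5, -0.3, 0.2]
grip_width: 0.178
```

```bash
python3 st.py
```

```text
t 17.3167 pos [ 594.  -180.8   91.7] press [59.2  3.2] q [-0.484  0.675  1.364  0.     1.11  -0.325] F [-0.5 -0.3  0.2] M [ 0.021 -0.146  0.123] w 0.178
tool x ang -0.159 z ang 1.412 y [-0.006  0.003 -1.   ]
```

>>> jog_arm --targets '[{"offset": [0, 0, 0], "yaw": 0.05}, {"offset": [0, 0, 0], "yaw": 0.1}]'

```text
time_s: 17.48
eef_pos: [594.0, -180.8, 91.7]
ee_rot: [0.702, -0.7, 0.093, -0.088]
force: [0.1, -0.7, -1.3]
grip_width: 0.178
```

```bash
python3 st.py
```

```text
t 17.4833 pos [ 594.  -180.8   91.7] press [59.3  3.1] q [-0.484  0.675  1.364  0.     1.11  -0.227] F [ 0.1 -0.7 -1.3] M [ 0.044 -0.128  0.42 ] w 0.178
tool x ang -0.257 z ang 1.314 y [-0.006  0.003 -1.   ]
```

>>> jog_arm --targets '[{"offset": [0, 0, 0], "yaw": 0.05}, {"offset": [0, 0, 0], "yaw": 0.1}]'

```text
time_s: 17.65
eef_pos: [594.1, -180.7, 91.7]
ee_rot: [0.697, -0.695, 0.127, -0.122]
force: [0.5, -0.8, -0.3]
grip_width: 0.177
```

```bash
python3 st.py
```

```text
t 17.65 pos [ 594.1 -180.7   91.7] press [59.4  3.2] q [-0.484  0.675  1.363  0.     1.11  -0.13 ] F [ 0.5 -0.8 -0.3] M [-0.017 -0.097  0.493] w 0.177
tool x ang -0.354 z ang 1.217 y [-0.006  0.003 -1.   ]
```

>>> jog_arm --targets '[{"offset": [0, 0, 0], "yaw": 0.04}, {"offset": [0, 0, 0], "yaw": 0.08}]'

```text
time_s: 17.82
eef_pos: [594.1, -180.7, 91.7]
ee_rot: [0.691, -0.69, 0.153, -0.149]
force: [0.8, -0.4, -0.3]
grip_width: 0.179
```

```bash
python3 look.py 17;python3 - <<'E'
import cv2
i=cv2.imread("pics/side17full.png")[165:245,215:300];cv2.imwrite("pics/s17z.png",cv2.resize(i,None,fx=7,fy=7,interpolation=cv2.INTER_CUBIC))
E
```

```text
t 17.8167 pos [ 594.1 -180.7   91.7] press [59.4  3.2] q [-0.484  0.675  1.363 -0.     1.109 -0.053] F [ 0.8 -0.4 -0.3] M [-0.017 -0.11   0.516] w 0.179
tool x ang -0.431 z ang 1.14 y [-0.006  0.003 -1.   ]
```

View pics/s17z.png

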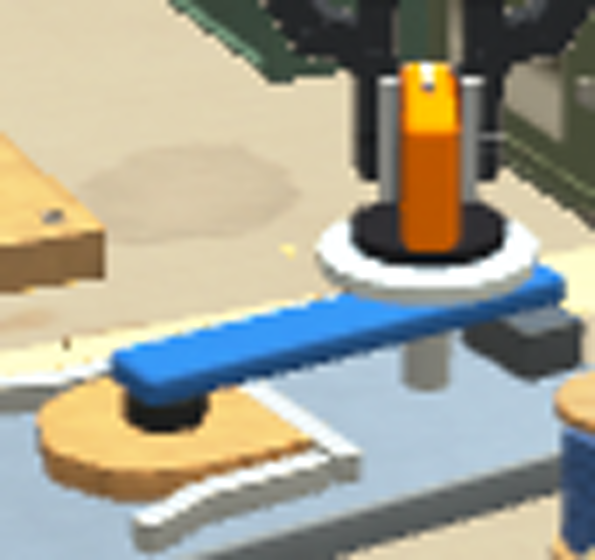

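>>> jog_arm --targets '[{"offset": [0, 0, 0], "yaw": 0}, {"offset": [0, 0, 0], "yaw": 0}, {"offset": [0, 0, 0], "yaw": 0}, {"offset": [0, 0, 0], "yaw": 0}, {"offset": [0, 0, 0], "yaw": 0}, {"offset": [0, 0, 0], "yaw": 0}]' --fingers 0.065

```text
time_s: 18.42
eef_pos: [594.1, -180.8, 91.7]
ee_rot: [0.691, -0.69, 0.153, -0.149]
force: [0.3, -0.6, 0.8]
grip_width: 0.76
```

>>> jog_arm --targets '[{"offset": [0, -0.015, 0], "yaw": 0}, {"offset": [0, -0.04, 0], "yaw": 0}, {"offset": [0, -0.075, 0], "yaw": 0}, {"offset": [0, -0.11, 0], "yaw": 0}, {"offset": [0, -0.14, 0], "yaw": 0}, {"offset": [0, -0.14, 0], "yaw": 0}]'

```text
time_s: 18.92
eef_pos: [596.6, -181.9, 238.6]
ee_rot: [-0.69, 0.691, -0.149, 0.152]
force: [1.4, -0.2, 1.5]
grip_width: 0.764
```

```bash
python3 look.py 18;python3 - <<'E'
from h import *
from rig import ctrl
c=ctrl.capture("wrist");cv2.imwrite("pics/wrist18.png",c["img"][:,:,::-1])
i=cv2.imread("pics/side18full.png")[165:245,190:300];cv2.imwrite("pics/s18z.png",cv2.resize(i,None,fx=7,fy=7,interpolation=cv2.INTER_CUBIC))
E
```

```text
t 18.9167 pos [ 596.6 -181.9  238.6] press [61.7  1.7] q [-0.484  0.539  1.19   0.     1.408 -0.054] F [ 1.4 -0.2  1.5] M [ 0.016 -0.055 -0.044] w 0.764
tool x ang -0.43 z ang 1.141 y [ 0.004 -0.002 -1.   ]
```

View pics/s18z.png

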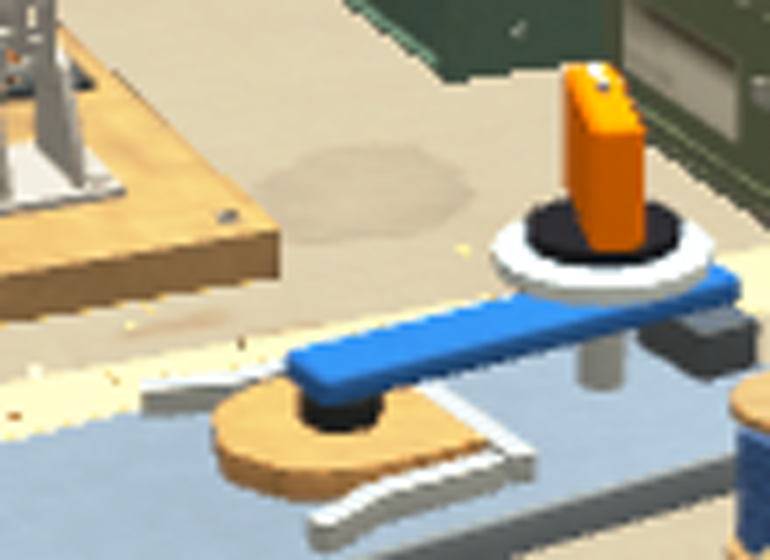

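View pics/wrist18.png

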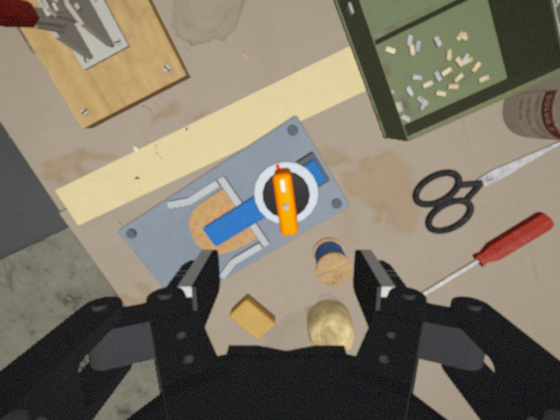

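```bash
python3 - <<'E'
import cv2
i=cv2.imread("pics/wrist18.png")[155:245,240:335];cv2.imwrite("pics/w18z.png",cv2.resize(i,None,fx=6.5,fy=6.5,interpolation=cv2.INTER_CUBIC))
i=cv2.imread("pics/top18full.png")[160:250,190:270];cv2.imwrite("pics/t18z.png",cv2.resize(i,None,fx=6.5,fy=6.5,interpolation=cv2.INTER_CUBIC))
E
```

```text
(no output)
```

View pics/w18z.png

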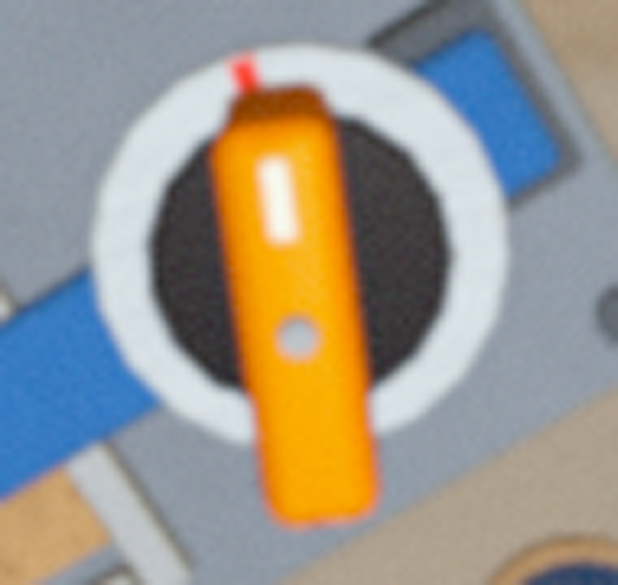

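View pics/t18z.png

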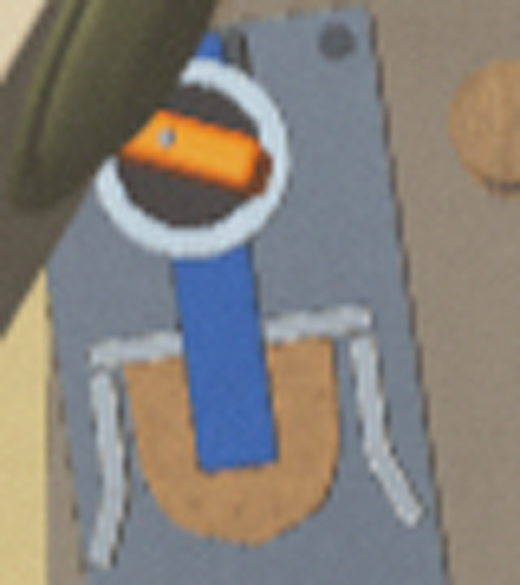

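```bash
python3 - <<'E'
from rig import ctrl
print(ctrl.finish_job(), ctrl.sense()["time_s"])
E
```

```text
the job is handed in; nothing more can be done
the job is handed in; nothing more can be done
```

The lift is home, the clamp has been tightened until its clutch slipped, and the job is handed in at about 19 s of the 72 s allowed.

- **Lift:** My first push, with closed fingers, left it skewed about 0.06 rad with its left corner against the left rail. I corrected this by pushing again with the fingers open, one each side of the rounded edge. It ended flush against the back stop on both sides, clear of both rails, with about 7 N of push. It was still flush in the last picture.
- **Plate touched:** Lowering for that second push, I came down too far and the fingertips pressed on the base plate with about 17 N. I raised the tool before pushing.
- **Clamp:** I turned the handle clockwise and it jammed at about 2.35 rad. The torque rose to 0.42 N m, then levelled off at 0.49 to 0.52 N m, so I stopped there. The red marks show about 0.17 rad of slip, well under the 0.6 rad limit.
- **Spring-back:** When I let go, the handle turned back about 0.13 rad, roughly the elastic wind-up. By my estimate that puts the screw back at about the point where it first jammed. The strap and pad are down on the lift, but I had no way to measure the remaining clamp force.
- **Other things:** I did not touch the spool, wax or oil can, and they looked unmoved in the last pictures. The gripper is well above the handle, touching nothing.

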